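# Set out the smear-staining station round the slide box

## Task

Set out the staining station: timer face up and square on the middle of the slide box's lid, forceps laid parallel to the box's right-hand side with a 5 cm gap, the tall dropper bottle 3 cm beyond the forceps so that they lie between box and bottle, and the specimen cup 3 cm behind the box. Right and behind are as you face the box; centre each on its side of the box, however the box is turned. Keep bottle and cup upright and leave the small dropper bottle where it stands.

Things in the scene. Friction and masses are not known exactly. Their poses are not given: they have to be found in the camera images.
- slide_box: Closed flat blue slide box, 85 (x) x 98 (y) x 33 mm high, fixed to the worktop and immovable, lid shut, lid top flat at 33 mm. Origin: centre of its underside. Its own +x points to its back (away from the robot), +y to its left, -y to its right; it is turned at most 0.3 rad from the robot's axes.
- lab_timer: Digital timer, white flat block with buttons and a display, 62 (x) x 66 (y) x 20 mm high (body 17 mm, buttons above), 0.07 kg, lying face up. Origin: centre of its underside, z up. Grasp it across either pair of sides. Any quarter turn on the lid is good.
- forceps: Steel forceps (tweezers) lying flat, 15 mm wide (x), 123 mm long (y), 8 mm high, 0.022 kg, rigid. Origin: centre of its underside, y along its length. Either end may point to the back.
- stain_bottle: The taller of two brown dropper bottles, standing: 102 mm high in all, round body 34 mm diameter up to 62 mm, narrower dropper cap above; 0.045 kg. Origin: centre of its base, z up. Grasp the body. About its axis it may stand at any turn.
- specimen_cup: Clear specimen cup with a screwed-on pale lid, standing, 67 mm high; lid 62 mm diameter from 54 to 67 mm height (its widest part, from which the gap is counted), body tapering from 56 mm diameter under the lid to 46 mm at the base; 0.035 kg. Origin: centre of its base, z up. It may stand at any turn.
- oil_bottle: The smaller dropper bottle, 27 mm diameter, 86 mm high, standing loose behind and to the right of the slide box. Origin: centre of its base. Leave it alone.
- towel_dispenser: White towel dispenser, a fixed obstacle between the things' start places (robot's left) and the slide box (robot's right): 215 (x) x 148 (y) x 198 mm high. Origin: centre of its underside. Carry things over it.

How it is judged:
By the outcome, as a careful person would: the job done as asked, in the order asked, and still so for the second after the job is handed in, with the robot touching nothing.
It also fails if it takes over 128 s, if anything falls off the work surface, if the arm or the gripper's body presses on something with over 40 N, if the wrist force passes 120 N, or if a joint passes its speed limit or range.

## Robot

A 6-joint arm with a two-finger parallel gripper is mounted at the origin on a cart in front of the work surface, level with it; the furniture and walls round the work are solid. World frame = base frame: x ahead of the robot, y to its left, z up, the work surface at z = 0. Lengths are in mm, angles in rad, forces in N, time in s.
With the tool pointing down it reaches from about 250 to 800 mm from the base axis. Payload 8.5 kg.
Tool frame: the origin (TCP) lies between the finger pads; the fingertips stand bot.tip_extent ahead of it and the grasp point (between the pads) lies 8 mm behind it (bot.tip_extent is the distance from the TCP to the fingertips, in mm); z points along the fingers, y is the line along which they close (so a half turn about z gives the same grasp; the last joint's range is limited). The gripper opens to 85 mm and grips with 20 to 120 N. Pads are 22 mm wide; open, the fingers measure 114 mm over their backs; the gripper's body (76 mm by 85 mm) begins 54 mm behind the grasp point. The pads swing forward as they close: fully open they stand 13 mm farther back than shut.
Start: joints at [-1.11, 0.238, -0.013, 1.319, 0, 1.571], TCP at [233.428, -470.203, 242.276] pointing down, gripper open.
Joint ranges: [-2.66, 2.66], [-1.03, 1.9], [-1.14, 1.46], [-1.82, 2.27], [-1.45, 1.34], [-3.14, 3.14]. Speed limits (rad/s): [2.22, 2.22, 2.79, 3.14, 3.14, 3.14].

## Interface

Orientations are given as a 3x3 rotation matrix whose columns are the frame's x, y, z axes.
In Python, from plant import bot, vision gives the robot as it stands.
- The arm moves only by the tool carry_out, never from a script. Its argument "deltas" is a list of rows, each a list of 7 numbers: the turn, a rotation vector about the tool's x, y, z scaled (see below), then the shift along the tool's x, y, z scaled (see below), then the closure, from -1 (fully open) to 1 (shut). In form: [[wx, wy, wz, dx, dy, dz, jaw], ...]. A call has exactly 5 rows; each row shifts and turns the commanded pose from where the row before left it, along the tool's axes as they then stand; what a row does not reach is not made up. The controller multiplies each number of a shift by 0.15 m and each number of a turn by pi/4 rad. A row lasts 1/10 s, in which the tool goes at most 50 mm and 8.59 degrees, less where a joint would pass 70% of its speed; a pose out of reach is approached as far as the arm can. A call with a number of a shift or a turn outside -1 to 1 is refused whole. A call with a gripper value outside its range is refused whole. The fingers move at their own pace and stop on an object; the grip force is fixed at half the most. Time passes only in rows, so rows that do not move let the fingers close, or fill a call up. It gives the time, the measured TCP pose, the force, the opening and the grip force at its end, in the units of the state.
- bot.get_state(): the state, without advancing time (a new reading comes with each control period).
- vision.grab_frame(name): name is "side" or "top" or "wrist"; returns the picture (420x560x3 uint8, red, green, blue); there is no depth.
- vision.camera_params(name): a dict with "fovy" (degrees; the focal length in pixels is half the picture's height over the tangent of half this angle, whatever the lens; pixels are square), "cx", "cy" (the principal point, pixels), "rvec" (rotation vector, rad) and "tvec" (3), from world to camera coordinates, as OpenCV has them; the wrist camera has in their place "tool_from_camera" (4x4, takes a point from camera to tool coordinates, whose origin is the TCP and whose axes are the flange's). Camera axes: x right, y down, z forward; pixel columns grow to the right and rows downward; lengths in mm; the calibration is good to about 2 mm. A picture is of the moment at which its call begins: read the wrist's pose just before it. camera_params takes no time and is no camera call.
- bot.finish_job(): hands the job in; it is judged then, once.
The state is a dict: "t": time; "qpos": joint angles; "qd": joint speeds; "joint_torque": joint torques, N m; "tool_pos": TCP position; "tcp_rot": TCP orientation; "force": force on the tool from outside, world axes, zero at the start; "torque": the same for the moment, N m; "width": finger opening in mm; "grip_force": force on a finger pad.
Only numpy, scipy, OpenCV 4.12 (cv2) and the standard library are available. Lean on these libraries where they do the work, as an engineer would, in place of code of your own. Each camera call takes 0.05 s, during which the arm holds its last target. There are 200 camera calls.

## Working session

There is one attempt and no reset: what is moved stays moved. The work goes in short steps, Python scripts to look and compute and a tool call to move; the robot and the scene stay as the last step left them, time stands still between calls to the robot, and variables do not carry over. Pictures are saved under pics/ and viewed, at most 14 in all, crops included, and the job is handed in when it is done.

Besides the shell and the picture viewer there is one more tool, called after "Call:" by a JSON object that holds its "name" and its "arguments", one argument or row to a line. carry_out: Moves the arm, as the interface text tells. Its arguments: {"type":"object","properties":{"deltas":{"type":"array","items":{"type":"array","items":{"type":"number","minimum":-1,"maximum":1}}}},"required":["deltas"]}

```bash
ls; mkdir -p pics; python3 - <<'E'
from plant import bot, vision
import cv2
s=bot.get_state();print(s, bot.tip_extent)
for n in ("top","side","wrist"):
    im=vision.grab_frame(n);cv2.imwrite(f"pics/{n}0.png",im[:,:,::-1]);print(n,vision.camera_params(n))
E
```

```text
pics
{'t': 0.0, 'qpos': array([-1.11000406e+00,  2.38818143e-01, -1.42584685e-02,  1.31919726e+00,
        1.25931521e-05,  1.57076284e+00]), 'qd': array([-5.87445781e-05,  7.17661686e-05, -5.77878217e-04, -1.12893930e-04,
       -1.82817976e-04,  5.36831739e-04]), 'joint_torque': array([ 5.78981271e-04, -5.38784051e+01,  3.46435583e+01,  1.86699105e-02,
        3.92300353e-04,  5.33566578e-06]), 'tool_pos': array([ 233.2711491 , -469.88340442,  241.6563724 ]), 'tcp_rot': array([[ 8.95685607e-01,  4.44687392e-01, -6.45723360e-04],
       [ 4.44687860e-01, -8.95684621e-01,  1.32903950e-03],
       [ 1.26426236e-05, -1.47754689e-03, -9.99998908e-01]]), 'force': array([ 0.1079563 , -0.10489164,  0.58398903]), 'torque': array([-0.05780652,  0.04679063, -0.01878943]), 'grip_force': 0.0, 'width': 85.50685130668012} 11.0
top {'fovy': 56.392791937109436, 'cx': 274.0239741875085, 'cy': 210.06045705662598, 'rvec': array([ 2.09028694, -2.13045545,  0.17713046]), 'tvec': array([ 19.16983153, 527.84448767, 926.93389903])}
side {'fovy': 56.31407065184769, 'cx': 282.71629992088714, 'cy': 207.18290331498156, 'rvec': array([ 0.89225559, -2.67451403,  0.85354278]), 'tvec': array([419.23022874, 300.98421396, 801.13698937])}
wrist {'fovy': 64.84409657720202, 'cx': 274.96664528128684, 'cy': 211.31108208032774, 'tool_from_camera': array([[ 1.81632954e-04, -9.46658470e-01, -3.22238589e-01,
         8.42312107e+01],
       [ 9.99999975e-01,  1.29226599e-04,  1.84023567e-04,
        -2.47469703e-01],
       [-1.32565672e-04, -3.22238614e-01,  9.46658470e-01,
        -1.31397051e+02],
       [ 0.00000000e+00,  0.00000000e+00,  0.00000000e+00,
         1.00000000e+00]])}
```

View pics/top0.png

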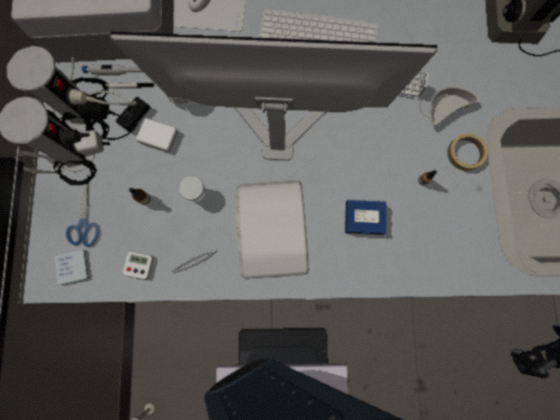

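View pics/side0.png

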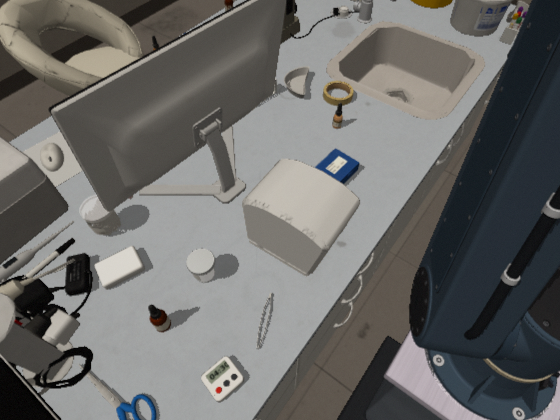

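Top view shows timer (138,265), forceps (195,261), tall bottle (140,196), cup (192,188), dispenser (272,230), box (366,217), oil bottle (428,178). The side view agrees.

```bash
cat > h.py <<'E'
import numpy as np, cv2
from plant import bot, vision
def cam(name, s=None):
    p=vision.camera_params(name); f=210/np.tan(np.radians(p["fovy"]/2))
    K=np.array([[f,0,p["cx"]],[0,f,p["cy"]],[0,0,1]])
    if name=="wrist":
        T=np.eye(4);T[:3,:3]=s["tcp_rot"];T[:3,3]=s["tool_pos"];M=T@p["tool_from_camera"]
        return K,M[:3,:3],M[:3,3]
    R=cv2.Rodrigues(p["rvec"])[0]; return K,R.T,-R.T@p["tvec"]
def ray(c,uv,z):
    K,R,o=c; uv=np.atleast_2d(uv).astype(float)
    d=(R@np.linalg.inv(K)@np.c_[uv,np.ones(len(uv))].T).T
    return o+d*((z-o[2])/d[:,2])[:,None]
def proj(c,P):
    K,R,o=c; q=K@R.T@(np.atleast_2d(P)-o).T; return (q[:2]/q[2]).T
def snap(name,fn=None):
    s=bot.get_state(); im=vision.grab_frame(name)
    if fn: cv2.imwrite("pics/"+fn,im[:,:,::-1])
    return s,im,cam(name,s)
def blob(m,near=None):
    "contour of largest (or nearest to pixel) blob"
    cs=[c for c in cv2.findContours(m.astype(np.uint8),cv2.RETR_EXTERNAL,cv2.CHAIN_APPROX_NONE)[0] if cv2.contourArea(c)>40]
    if near is None: return max(cs,key=cv2.contourArea)[:,0]
    return min(cs,key=lambda c:np.hypot(*(c[:,0].mean(0)-near)))[:,0]
def rect(P):
    "min-area rect of world xy points: centre, sizes, angle in (-45,45]"
    (c,w,a)=cv2.minAreaRect(P[:,:2].astype(np.float32)); a=(a+45)%90-45
    return np.round(c,1),np.round(w,1),round(np.radians(a),4)
E
python3 - <<'E'
from h import *
np.set_printoptions(precision=1,suppress=True)
c=cam("top");print("cam",c[2])
for n,uv,z in [("timer",(138,265),17),("forceps",(195,261),5),("f1",(173,271),5),("f2",(216,251),5),("stainTop",(133,190),100),("stain",(142,198),30),("cup",(191,188),67),("box",(366,217),33),("oil",(424,180),0),("oiltop",(432,174),86),("dispL",(240,230),198),("dispR",(304,230),198),("d3",(270,183),198),("d4",(272,276),198),("monfoot",(278,157),5),("monTopEdge",(275,42),400),("monL",(435,48),400)]:
    print(n,ray(c,uv,z)[0])
hsv=cv2.cvtColor(cv2.imread("pics/top0.png"),cv2.COLOR_BGR2HSV)
print(hsv[225,350],hsv[100,100+200])
m=(hsv[...,0]>105)&(hsv[...,0]<130)&(hsv[...,1]>120)&(hsv[...,2]>40)
b=blob(m,(366,217)); print(rect(ray(c,b,33)))
E
```

```text
cam [ 342.3  -12.1 1010.4]
timer [400.1 357.4  17. ]
forceps [408.3 215.    5. ]
f1 [384.  270.9   5. ]
f2 [432.9 161.2   5. ]
stainTop [575.2 347.7 100. ]
stain [571.3 350.7  30. ]
cup [585.5 214.9  67. ]
box [ 508.8 -221.8   33. ]
oil [ 610.3 -387.2    0. ]
oiltop [ 602.  -375.8   86. ]
dispL [458.6  77.9 198. ]
dispR [455.9 -56.  198. ]
d3 [558.8  13.5 198. ]
d4 [362.3  12.3 198. ]
monfoot [681.8  -3.    5. ]
monTopEdge [756.7  -5.2 400. ]
monL [ 736.1 -277.9  400. ]
[109 159  90] [30 18 58]
(array([ 509.1, -220.5]), array([97.6, 81.4]), np.float64(-0.0699))
```

Call:
{"name": "carry_out", "arguments": {
  "deltas": [
    [0, 0, 0.135, 0, 0, 0, -1],
    [0, 0, 0.135, 0, 0, 0, -1],
    [0, 0, 0.135, 0, 0, 0, -1],
    [0, 0, 0.135, 0, 0, 0, -1],
    [0, 0, 0.135, 0, 0, 0, -1]
  ]
}}

```text
t: 0.65
tool_pos: [233.4, -470.1, 242.0]
tcp_rot: [[0.997, -0.074, -0.0], [-0.074, -0.997, 0.001], [-0.0, -0.001, -1.0]]
force: [0.3, -0.2, -0.5]
width: 85.2
grip_force: 0.0
```

Call:
{"name": "carry_out", "arguments": {
  "deltas": [
    [0, 0, 0, 0.155, -0.18, 0, -1],
    [0, 0, 0, 0.155, -0.18, 0, -1],
    [0, 0, 0, 0.155, -0.18, 0, -1],
    [0, 0, 0, 0.155, -0.18, 0, -1],
    [0, 0, 0, 0.155, -0.18, 0, -1]
  ]
}}

```text
t: 1.15
tool_pos: [359.4, -342.4, 242.1]
tcp_rot: [[0.998, -0.07, -0.0], [-0.07, -0.998, 0.0], [-0.0, -0.0, -1.0]]
force: [0.6, -0.0, 0.5]
width: 85.5
grip_force: 0.0
```

Call:
{"name": "carry_out", "arguments": {
  "deltas": [
    [0, 0, 0, 0.155, -0.18, 0, -1],
    [0, 0, 0, 0.155, -0.18, 0, -1],
    [0, 0, 0, 0.155, -0.18, 0, -1],
    [0, 0, 0, 0.155, -0.18, 0, -1],
    [0, 0, 0, 0, 0, 0, -1]
  ]
}}

```text
t: 1.65
tool_pos: [461.3, -239.7, 241.9]
tcp_rot: [[0.998, -0.066, 0.0], [-0.066, -0.998, 0.001], [0.0, -0.001, -1.0]]
force: [0.0, -1.3, 0.6]
width: 85.6
grip_force: 0.0
```

```bash
python3 - <<'E'
from h import *
np.set_printoptions(precision=3,suppress=True)
s,im,c=snap("wrist","w1.png")
print(s["tool_pos"],s["tcp_rot"][:,0],s["t"])
print("box px",proj(c,[509,-220,33]),"oil",proj(c,[606,-385,86]))
A,B=cam("top"),cam("side")
def P(c):return c[0]@np.c_[c[1].T,-c[1].T@c[2]]
for t,d in [((112,36),(55,108)),((185,103),(105,207)),((388,105),(277,92)),((435,47),(285,0))]:
    X=cv2.triangulatePoints(P(A),P(B),np.float64(t),np.float64(d)); print((X[:3]/X[3]).ravel())
E
```

```text
[ 461.256 -239.736  241.863] [ 0.998 -0.066  0.   ] 1.65
box px [[253.387 138.098]] oil [[455.915   0.756]]
[751.275 262.927 437.518]
[828.157 245.424  84.42 ]
[ 756.847 -272.477  129.54 ]
[ 743.67  -289.675  379.335]
```

View pics/w1.png

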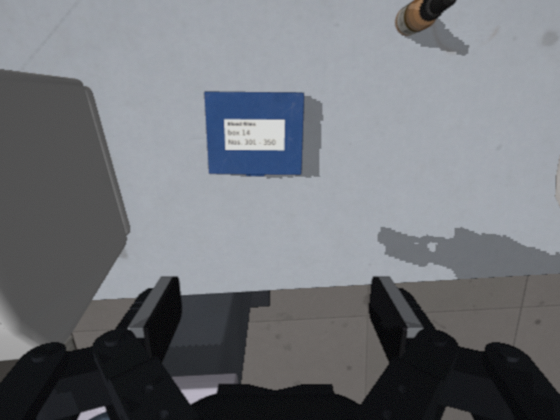

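The wrist view shows the box lid from about (205,92) to (304,174) with the oil bottle at the top right (410,20). The monitor stays beyond x≈735. I'll measure the box.

```bash
python3 - <<'E'
from h import *
im=cv2.imread("pics/w1.png");hsv=cv2.cvtColor(im,cv2.COLOR_BGR2HSV)
s=bot.get_state();c=cam("wrist",s)
m=((hsv[...,0]>100)&(hsv[...,0]<130)&(hsv[...,1]>130)&(hsv[...,2]>90)).astype(np.uint8)
m[124:150,225:285]=1
m=cv2.morphologyEx(m,cv2.MORPH_OPEN,np.ones((5,5)))
b=blob(m);print(len(b),b.min(0),b.max(0));print(rect(ray(c,b,33)))
h=cv2.approxPolyDP(cv2.convexHull(b[:,None]),6,True)[:,0];print(h);print(ray(c,h,33).round(1))
E
```

```text
341 [206  93] [302 174]
(array([ 510.5, -222.5]), array([95.2, 79.8]), np.float64(-0.066))
[[302  96]
 [299 173]
 [210 172]
 [206  93]]
[[ 544.5 -271.9   33. ]
 [ 468.7 -265.7   33. ]
 [ 475.9 -173.    33. ]
 [ 553.4 -179.2   33. ]]
```

Call:
{"name": "carry_out", "arguments": {
  "deltas": [
    [0, 0, -0.09, -0.1, -0.25, -0.05, -1],
    [0, 0, 0, -0.1, -0.25, -0.05, -1],
    [0, 0, 0, -0.1, -0.28, -0.05, -1],
    [0, 0, 0, -0.08, -0.28, 0, -1],
    [0, 0, 0, 0, -0.28, 0, -1]
  ]
}}

```text
t: 2.2
tool_pos: [402.5, -40.0, 265.2]
tcp_rot: [[1.0, -0.001, 0.0], [-0.001, -1.0, -0.0], [0.0, 0.0, -1.0]]
force: [1.4, 0.1, -0.2]
width: 85.7
grip_force: 0.0
```

Call:
{"name": "carry_out", "arguments": {
  "deltas": [
    [0, 0, 0, 0, -0.28, 0, -1],
    [0, 0, 0, 0, -0.28, 0, -1],
    [0, 0, 0, 0, -0.28, 0, -1],
    [0, 0, 0, 0, -0.28, 0, -1],
    [0, 0, 0, 0, -0.28, 0, -1]
  ]
}}

```text
t: 2.7
tool_pos: [404.1, 70.3, 270.0]
tcp_rot: [[0.993, 0.113, -0.011], [0.114, -0.99, 0.081], [-0.001, -0.082, -0.997]]
force: [0.1, 0.4, -0.5]
width: 85.0
grip_force: 0.0
```

Call:
{"name": "carry_out", "arguments": {
  "deltas": [
    [0, 0, 0, 0, -0.28, 0, -1],
    [0, 0, 0, 0, -0.28, 0, -1],
    [0, 0, 0, 0, -0.28, 0, -1],
    [0, 0, 0, 0, -0.28, 0, -1],
    [0, 0, 0, 0, 0, 0, -1]
  ]
}}

```text
t: 3.2
tool_pos: [395.7, 140.7, 289.2]
tcp_rot: [[0.974, 0.225, -0.037], [0.228, -0.961, 0.154], [-0.001, -0.159, -0.987]]
force: [0.0, -0.4, 0.2]
width: 85.6
grip_force: 0.0
```

```bash
python3 - <<'E'
from h import *
s,im,c=snap("wrist","w2.png")
print(s["tool_pos"],s["tcp_rot"][:,0],s["t"])
E
```

```text
[395.69964422 140.72106946 289.22387184] [ 0.97355258  0.22846079 -0.00102215] 3.2
```

View pics/w2.png

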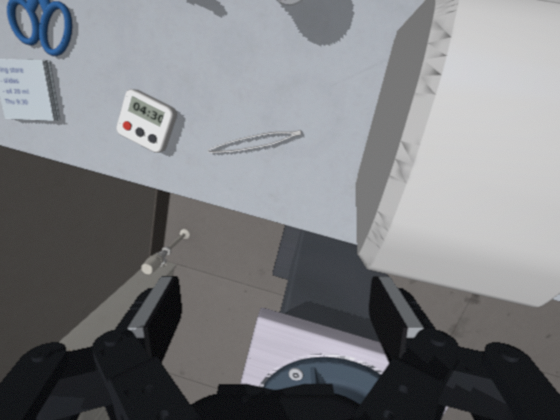

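```bash
python3 - <<'E'
from h import *
np.set_printoptions(precision=4,suppress=True)
s=bot.get_state();print("q",s["qpos"])
im=cv2.imread("pics/w1.png");hsv=cv2.cvtColor(im,cv2.COLOR_BGR2HSV)
for r in (130,): print([tuple(hsv[r,x]) for x in list(range(202,211))+list(range(300,308))])
print([tuple(hsv[y,220]) for y in list(range(88,97))+list(range(168,178))])
E
```

```text
q [ 0.2284  0.0413 -0.1412  1.39    0.1583  3.1406]
[(np.uint8(105), np.uint8(18), np.uint8(174)), (np.uint8(108), np.uint8(17), np.uint8(176)), (np.uint8(106), np.uint8(16), np.uint8(171)), (np.uint8(110), np.uint8(25), np.uint8(156)), (np.uint8(110), np.uint8(60), np.uint8(131)), (np.uint8(109), np.uint8(135), np.uint8(119)), (np.uint8(109), np.uint8(155), np.uint8(120)), (np.uint8(108), np.uint8(154), np.uint8(121)), (np.uint8(109), np.uint8(155), np.uint8(122)), (np.uint8(109), np.uint8(154), np.uint8(121)), (np.uint8(109), np.uint8(155), np.uint8(117)), (np.uint8(109), np.uint8(120), np.uint8(106)), (np.uint8(110), np.uint8(43), np.uint8(106)), (np.uint8(109), np.uint8(18), np.uint8(114)), (np.uint8(105), np.uint8(17), np.uint8(117)), (np.uint8(103), np.uint8(19), np.uint8(118)), (np.uint8(111), np.uint8(15), np.uint8(117))]
[(np.uint8(108), np.uint8(18), np.uint8(174)), (np.uint8(109), np.uint8(16), np.uint8(174)), (np.uint8(105), np.uint8(19), np.uint8(165)), (np.uint8(109), np.uint8(39), np.uint8(143)), (np.uint8(109), np.uint8(104), np.uint8(125)), (np.uint8(109), np.uint8(146), np.uint8(124)), (np.uint8(108), np.uint8(152), np.uint8(124)), (np.uint8(109), np.uint8(152), np.uint8(124)), (np.uint8(109), np.uint8(151), np.uint8(125)), (np.uint8(109), np.uint8(145), np.uint8(125)), (np.uint8(109), np.uint8(144), np.uint8(126)), (np.uint8(109), np.uint8(144), np.uint8(124)), (np.uint8(109), np.uint8(147), np.uint8(123)), (np.uint8(109), np.uint8(141), np.uint8(123)), (np.uint8(110), np.uint8(99), np.uint8(121)), (np.uint8(109), np.uint8(36), np.uint8(134)), (np.uint8(106), np.uint8(17), np.uint8(164)), (np.uint8(108), np.uint8(15), np.uint8(171)), (np.uint8(108), np.uint8(15), np.uint8(171))]
```

```bash
cat >> h.py <<'E'
from scipy.spatial.transform import Rotation as Ro
def plan(pos,yaw):
    "turn (tool rotvec, units) then shift (final tool axes, units) to reach pos with tool down at yaw"
    s=bot.get_state(); cy,sy=np.cos(yaw),np.sin(yaw)
    T=np.array([[cy,sy,0],[sy,-cy,0],[0,0,-1.]])
    w=Ro.from_matrix(s["tcp_rot"].T@T).as_rotvec(); d=T.T@(np.array(pos)-s["tool_pos"])
    print("turn",(w/(np.pi/4)).round(3),"deg",np.degrees(np.linalg.norm(w)).round(1),"shift",(d/150).round(3),"mm",d.round(1),"q",s["qpos"].round(2),"t",s["t"])
def edges(mask,c,z,near=None):
    "fit the 4 sides of a rectangular blob on plane z: centre, sizes, yaw mod 90"
    b=blob(mask,near); P=ray(c,b,z)[:,:2]
    (ctr,wh,a)=cv2.minAreaRect(P.astype(np.float32)); a=np.radians((a+45)%90-45)
    u=np.array([np.cos(a),np.sin(a)]);v=np.array([-u[1],u[0]]);q=np.c_[(P-ctr)@u,(P-ctr)@v]
    hx,hy=np.abs(q).max(0);L=[]
    for k,sg,h,o in((0,1,hx,hy),(0,-1,hx,hy),(1,1,hy,hx),(1,-1,hy,hx)):
        sel=(np.abs(q[:,1-k])<.7*o)&(q[:,k]*sg>.9*h); L.append(np.polyfit(q[sel,1-k],q[sel,k],1))
    ang=[-L[0][0],-L[1][0],L[2][0],L[3][0]]
    cc=np.array(ctr)+u*(L[0][1]+L[1][1])/2+v*(L[2][1]+L[3][1])/2
    return cc.round(1),(L[0][1]-L[1][1]).round(1),(L[2][1]-L[3][1]).round(1),a+np.mean(ang),np.round(ang,3)
E
python3 - <<'E'
from h import *
hs=lambda f:cv2.cvtColor(cv2.imread(f),cv2.COLOR_BGR2HSV)
y=-0.0665;s1=dict(tool_pos=np.array([461.256,-239.736,241.863]),tcp_rot=np.array([[np.cos(y),np.sin(y),0],[np.sin(y),-np.cos(y),0.001],[0,-0.001,-1]]))
h=hs("pics/w1.png");m=(abs(h[...,0].astype(int)-109)<6)&(h[...,1]>85)
print("box",edges(m,cam("wrist",s1),33,(255,133)))
s=bot.get_state();c=cam("wrist",s);h=hs("pics/w2.png")
m=(h[...,1]<40)&(h[...,2]>195);m=cv2.morphologyEx(m.astype(np.uint8),cv2.MORPH_CLOSE,np.ones((25,25)))
m[:80]=0;m[:,200:]=0;m[:,:100]=0
print("timer",edges(m,c,17,(147,121)))
plan((400,355,200),1.5)
print("fo",ray(c,[(212,152),(302,133)],6))
E
```

```text
box (array([ 512.4, -221.7]), np.float64(80.3), np.float64(95.4), np.float64(-0.07938061672014485), array([-0.012, -0.013,  0.   , -0.006]))
timer (array([402.5, 360.9]), np.float64(57.9), np.float64(61.8), np.float64(-0.21101192129339844), array([-0.001,  0.004, -0.009, -0.005]))
turn [-0.175 -0.126 -1.614] deg 73.3 shift [ 1.433 -0.073  0.592] mm [214.9 -10.9  88.8] q [ 0.23  0.04 -0.14  1.39  0.16  3.14] t 3.25
fo [[384.34152344 268.94621722   6.        ]
 [435.93913532 161.77825443   6.        ]]
```

Call:
{"name": "carry_out", "arguments": {
  "deltas": [
    [-0.018, -0.0125, -0.144, 0, 0, 0, -1],
    [-0.018, -0.0125, -0.144, 0, 0, 0, -1],
    [-0.018, -0.0125, -0.144, 0, 0, 0, -1],
    [-0.018, -0.0125, -0.144, 0, 0, 0, -1],
    [-0.018, -0.0125, -0.144, 0, 0, 0, -1]
  ]
}}

```text
t: 3.75
tool_pos: [395.7, 138.6, 288.3]
tcp_rot: [[0.697, 0.715, -0.046], [0.716, -0.694, 0.068], [0.017, -0.08, -0.997]]
force: [0.4, 1.0, 0.2]
width: 85.3
grip_force: 0.0
```

Call:
{"name": "carry_out", "arguments": {
  "deltas": [
    [-0.018, -0.0125, -0.144, 0, 0, 0, -1],
    [-0.018, -0.0125, -0.144, 0, 0, 0, -1],
    [-0.018, -0.0125, -0.144, 0, 0, 0, -1],
    [-0.018, -0.0125, -0.144, 0, 0, 0, -1],
    [-0.018, -0.0125, -0.144, 0, 0, 0, -1]
  ]
}}

```text
t: 4.25
tool_pos: [395.6, 138.6, 288.3]
tcp_rot: [[0.204, 0.979, -0.007], [0.979, -0.204, -0.008], [-0.009, -0.005, -1.0]]
force: [0.0, -0.9, 1.0]
width: 86.0
grip_force: 0.0
```

```bash
python3 - <<'E'
from h import *
plan((402,360,160),1.36)
E
```

```text
turn [-0.007  0.011  0.007] deg 0.7 shift [ 1.452 -0.267  0.855] mm [217.8 -40.1 128.3] q [ 0.34  0.05 -0.12  1.41 -0.    2.12] t 4.25
```

Call:
{"name": "carry_out", "arguments": {
  "deltas": [
    [-0.007, 0.011, 0.007, 0.207, -0.038, 0.122, -1],
    [0, 0, 0, 0.207, -0.038, 0.122, -1],
    [0, 0, 0, 0.207, -0.038, 0.122, -1],
    [0, 0, 0, 0.207, -0.038, 0.122, -1],
    [0, 0, 0, 0.207, -0.038, 0.122, -1]
  ]
}}

```text
t: 4.75
tool_pos: [400.5, 297.6, 196.0]
tcp_rot: [[0.214, 0.977, 0.0], [0.977, -0.214, 0.0], [0.0, 0.0, -1.0]]
force: [1.1, -1.2, 0.6]
width: 85.3
grip_force: 0.0
```

Call:
{"name": "carry_out", "arguments": {
  "deltas": [
    [0, 0, 0, 0.207, -0.038, 0.122, -1],
    [0, 0, 0, 0.207, -0.038, 0.122, -1],
    [0, 0, 0, 0, 0, 0, -1],
    [0, 0, 0, 0, 0, 0, -1],
    [0, 0, 0, 0, 0, 0, -1]
  ]
}}

```text
t: 5.25
tool_pos: [402.7, 359.1, 160.6]
tcp_rot: [[0.213, 0.977, 0.0], [0.977, -0.213, 0.0], [0.0, -0.0, -1.0]]
force: [0.2, -0.0, -0.2]
width: 85.6
grip_force: 0.0
```

```bash
python3 - <<'E'
from h import *
s,im,c=snap("wrist","w3.png");print(s["tool_pos"],proj(c,[402,360,17]))
h=cv2.cvtColor(im,cv2.COLOR_RGB2HSV)
m=(h[...,1]<40)&(h[...,2]>190);m=cv2.morphologyEx(m.astype(np.uint8),cv2.MORPH_CLOSE,np.ones((45,45)))
r=edges(m,c,17);print(r)
plan((*r[0],8),np.pi/2+r[3])
E
```

```text
[402.73392744 359.12725303 160.61803106] [[272.98645987 200.07159102]]
(array([402.1, 363.1]), np.float64(57.1), np.float64(62.1), np.float64(-0.21260963577795305), array([ 0.004,  0.006, -0.   , -0.   ]))
turn [ 0.    -0.001 -0.004] deg 0.2 shift [ 0.025 -0.011  1.019] mm [  3.8  -1.6 152.9] q [ 0.73  0.3  -0.14  1.13  0.    2.51] t 5.3
```

View pics/w3.png

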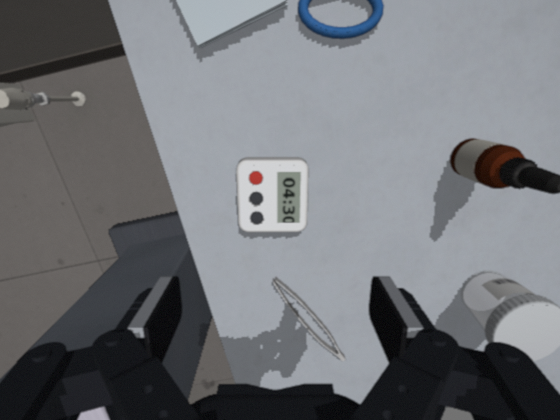

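Call:
{"name": "carry_out", "arguments": {
  "deltas": [
    [0, 0, 0, 0.02, -0.011, 0.22, -1],
    [0, 0, 0, 0, 0, 0.22, -1],
    [0, 0, 0, 0, 0, 0.22, -1],
    [0, 0, 0, 0, 0, 0.2, -1],
    [0, 0, 0, 0, 0, 0.15, -1]
  ]
}}

```text
t: 5.8
tool_pos: [401.7, 362.1, 8.0]
tcp_rot: [[0.214, 0.977, -0.0], [0.977, -0.214, 0.001], [0.001, -0.0, -1.0]]
force: [-0.8, 0.3, 0.0]
width: 85.3
grip_force: 0.0
```

Call:
{"name": "carry_out", "arguments": {
  "deltas": [
    [0, 0, 0, 0, 0, 0, -1],
    [0, 0, 0, 0, 0, 0, 1],
    [0, 0, 0, 0, 0, 0, 1],
    [0, 0, 0, 0, 0, 0, 1],
    [0, 0, 0, 0, 0, 0, 1]
  ]
}}

```text
t: 6.3
tool_pos: [402.7, 363.8, 10.9]
tcp_rot: [[0.213, 0.977, 0.003], [0.977, -0.213, 0.003], [0.003, 0.002, -1.0]]
force: [-0.4, -2.4, 6.9]
width: 60.6
grip_force: 65.5
```

Call:
{"name": "carry_out", "arguments": {
  "deltas": [
    [0, 0, 0, 0, 0, -0.12, 1],
    [0, 0, -0.035, 0, 0, -0.25, 1],
    [0, 0, -0.035, 0, 0, -0.25, 1],
    [0, 0, -0.035, 0, 0, -0.25, 1],
    [0, 0, -0.035, 0, 0, -0.25, 1]
  ]
}}

```text
t: 6.8
tool_pos: [401.7, 363.1, 179.9]
tcp_rot: [[0.103, 0.995, 0.002], [0.995, -0.103, 0.002], [0.002, 0.001, -1.0]]
force: [1.0, -0.3, -1.9]
width: 60.4
grip_force: 65.3
```

Call:
{"name": "carry_out", "arguments": {
  "deltas": [
    [0, 0, -0.034, 0, 0, -0.25, 1],
    [0, 0, 0, 0, 0, -0.23, 1],
    [0, 0, 0, -0.15, 0.04, 0, 1],
    [0, 0, 0, -0.25, 0.07, 0, 1],
    [0, 0, 0, -0.25, 0.07, 0, 1]
  ]
}}

```text
t: 7.3
tool_pos: [421.1, 263.0, 250.3]
tcp_rot: [[0.076, 0.997, 0.002], [0.997, -0.076, 0.002], [0.002, 0.002, -1.0]]
force: [0.4, -1.2, -0.5]
width: 60.3
grip_force: 65.3
```

Call:
{"name": "carry_out", "arguments": {
  "deltas": [
    [0, 0, 0, -0.25, 0.07, 0, 1],
    [0, 0, 0, -0.25, 0.07, 0, 1],
    [0, 0, 0, -0.25, 0.07, 0, 1],
    [0, 0, 0, -0.25, 0.07, 0, 1],
    [0, 0, 0, -0.25, 0.07, 0, 1]
  ]
}}

```text
t: 7.8
tool_pos: [458.8, 71.1, 250.1]
tcp_rot: [[0.078, 0.997, 0.003], [0.997, -0.078, 0.001], [0.001, 0.002, -1.0]]
force: [0.4, 0.1, -1.5]
width: 60.6
grip_force: 65.3
```

Call:
{"name": "carry_out", "arguments": {
  "deltas": [
    [0, 0, 0, -0.25, 0.07, 0, 1],
    [0, 0, 0, -0.25, 0.07, 0, 1],
    [0, 0, 0, -0.25, 0.07, 0, 1],
    [0, 0, 0, -0.25, 0.07, 0, 1],
    [0, 0, 0, -0.25, 0.07, 0, 1]
  ]
}}

```text
t: 8.3
tool_pos: [496.5, -120.0, 250.0]
tcp_rot: [[0.078, 0.997, 0.002], [0.997, -0.078, 0.0], [0.0, 0.002, -1.0]]
force: [0.7, -0.1, -0.5]
width: 60.1
grip_force: 65.3
```

Call:
{"name": "carry_out", "arguments": {
  "deltas": [
    [0, 0, 0, -0.25, 0.07, 0, 1],
    [0, 0, 0, -0.25, 0.07, 0, 1],
    [0, 0, 0, -0.15, 0.04, 0, 1],
    [0, 0, 0, 0, 0, 0, 1],
    [0, 0, 0, 0, 0, 0, 1]
  ]
}}

```text
t: 8.8
tool_pos: [515.5, -217.9, 249.1]
tcp_rot: [[0.079, 0.997, 0.001], [0.997, -0.079, 0.001], [0.001, 0.001, -1.0]]
force: [0.2, 0.7, -0.8]
width: 60.5
grip_force: 65.3
```

```bash
python3 - <<'E'
from h import *
s,im,c=snap("wrist","w4.png");print(s["tool_pos"],s["width"])
plan((511.5,-221.5,90),1.493)
h=cv2.cvtColor(im,cv2.COLOR_RGB2HSV)
m=(h[...,1]<40)&(h[...,2]>190);m[:100]=0;m=cv2.morphologyEx(m.astype(np.uint8),cv2.MORPH_CLOSE,np.ones((45,45)))
E
```

```text
[ 515.52578293 -217.89599253  249.14225065] 60.472754506171704
turn [ 0.001 -0.001 -0.001] deg 0.1 shift [-0.031 -0.025  1.061] mm [ -4.6  -3.7 159.1] q [-0.4   0.3   0.08  1.36  0.    1.25] t 8.85
```

View pics/w4.png

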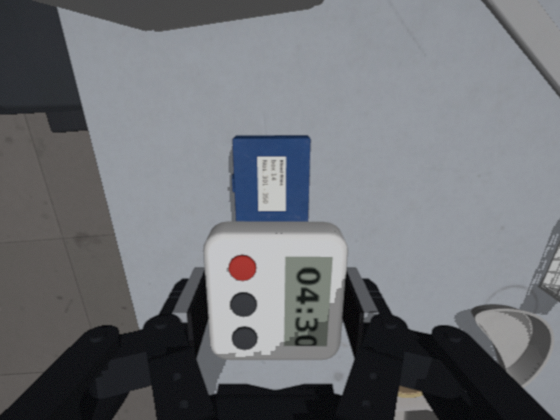

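The timer is held level between the pads (206–349, 225–358). The box lid is visible beyond it, at 233–310 from row 136.

```bash
python3 - <<'E'
from h import *
s=bot.get_state();c=cam("wrist",s);R=s["tcp_rot"];p=s["tool_pos"]
print("timer in tool",((ray(c,[(277,229),(277,357),(206,290),(349,290)],p[2]+6)-p)@R).round(1))
B=ray(c,[(233,136),(310,136),(235,215),(309,215)],33);print("box edges in tool",((B-p)@R).round(1),B.round(1))
E
```

```text
timer in tool [[ 33.6   1.7  -6. ]
 [-31.4   1.8  -6. ]
 [  5.  -29.2  -6. ]
 [  4.9  33.1  -6. ]]
box edges in tool [[ 47.5 -42.3 216.1]
 [ 47.5  37.1 216.1]
 [-38.8 -43.5 216. ]
 [-38.9  38.9 216.1]] [[ 477.2 -166.4   33. ]
 [ 556.3 -172.6   33. ]
 [ 469.2 -252.4   33. ]
 [ 551.4 -258.8   33. ]]
```

Call:
{"name": "carry_out", "arguments": {
  "deltas": [
    [0, 0, 0, -0.02, -0.029, 0.3, 1],
    [0, 0, 0, 0, 0, 0.3, 1],
    [0, 0, 0, 0, 0, 0.3, 1],
    [0, 0, 0, 0, 0, 0.28, 1],
    [0, 0, 0, 0, 0, 0.15, 1]
  ]
}}

```text
t: 9.35
tool_pos: [509.5, -218.1, 46.4]
tcp_rot: [[0.076, 0.997, -0.003], [0.997, -0.076, 0.002], [0.002, -0.003, -1.0]]
force: [0.1, -0.1, -1.2]
width: 60.1
grip_force: 65.2
```

Call:
{"name": "carry_out", "arguments": {
  "deltas": [
    [0, 0, 0, 0, 0, 0.01, 1],
    [0, 0, 0, 0, 0, 0.01, 1],
    [0, 0, 0, 0, 0, 0.007, 1],
    [0, 0, 0, 0, 0, 0, 1],
    [0, 0, 0, 0, 0, 0, 1]
  ]
}}

```text
t: 9.85
tool_pos: [511.7, -220.3, 45.9]
tcp_rot: [[0.078, 0.997, 0.001], [0.997, -0.078, 0.0], [0.0, 0.001, -1.0]]
force: [-0.2, -0.0, -1.5]
width: 60.4
grip_force: 65.3
```

Call:
{"name": "carry_out", "arguments": {
  "deltas": [
    [0, 0, 0, 0, 0, 0.007, 1],
    [0, 0, 0, 0, 0, 0.007, 1],
    [0, 0, 0, 0, 0, 0, 1],
    [0, 0, 0, 0, 0, 0, 1],
    [0, 0, 0, 0, 0, 0, 1]
  ]
}}

```text
t: 10.35
tool_pos: [511.5, -220.3, 43.6]
tcp_rot: [[0.078, 0.997, 0.001], [0.997, -0.078, 0.0], [0.0, 0.001, -1.0]]
force: [-2.6, 0.1, 8.8]
width: 60.9
grip_force: 66.3
```

Call:
{"name": "carry_out", "arguments": {
  "deltas": [
    [0, 0, 0, 0, 0, 0, 0.5],
    [0, 0, 0, 0, 0, 0, 0],
    [0, 0, 0, 0, 0, 0, -0.5],
    [0, 0, 0, 0, 0, 0, -1],
    [0, 0, 0, 0, 0, 0, -1]
  ]
}}

```text
t: 10.85
tool_pos: [511.1, -220.1, 42.6]
tcp_rot: [[0.078, 0.997, -0.0], [0.997, -0.078, 0.001], [0.001, -0.0, -1.0]]
force: [0.4, 0.1, 0.4]
width: 85.2
grip_force: 0.0
```

Call:
{"name": "carry_out", "arguments": {
  "deltas": [
    [0, 0, 0, 0, 0, -0.05, -1],
    [0, 0, 0, 0, 0, -0.2, -1],
    [0, 0, 0, 0, 0, -0.3, -1],
    [0, 0, 0, 0, 0, -0.3, -1],
    [0, 0, 0, 0, 0, -0.3, -1]
  ]
}}

```text
t: 11.35
tool_pos: [510.8, -220.1, 217.5]
tcp_rot: [[0.078, 0.997, -0.0], [0.997, -0.078, 0.001], [0.001, -0.0, -1.0]]
force: [1.5, -0.9, -0.5]
width: 85.4
grip_force: 0.0
```

```bash
python3 - <<'E'
from h import *
s,im,c=snap("wrist","w5.png");print(s["tool_pos"],s["width"])
_,_,ct=snap("top","t5.png")
plan((410,214,250),1.99)
E
python3 -c "
import cv2,numpy as np
a=cv2.imread('pics/w5.png');b=cv2.imread('pics/t5.png')[150:300,300:460]
cv2.imwrite('pics/v5.png',np.hstack([cv2.resize(a[60:300,130:420],(435,360)),cv2.resize(b,(360,338),interpolation=2)[:360].copy() if 0 else cv2.resize(b,(365,360))]))"
```

```text
[ 510.82182903 -220.08386567  217.45455888] 85.357438936757
turn [ 0.011  0.006 -0.633] deg 28.5 shift [ 2.932  0.55  -0.187] mm [439.8  82.5 -28.1] q [-0.41  0.3   0.02  1.28  0.    1.24] t 11.45
```

View pics/v5.png

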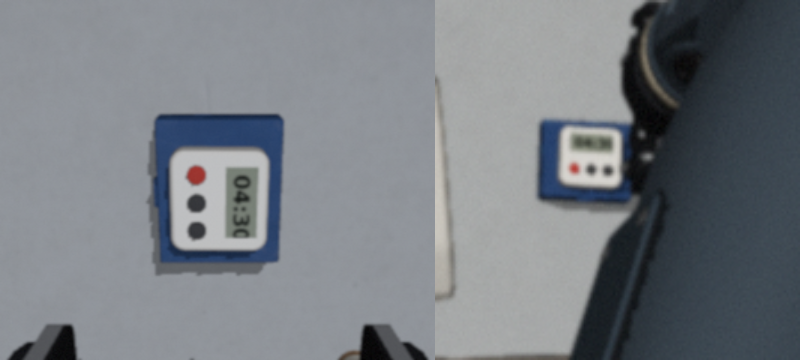

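The wrist view shows the timer flat on the lid. It looks biased toward -y, so I'll quantify that.

```bash
python3 - <<'E'
from h import *
s=bot.get_state();c=cam("wrist",s);p=s["tool_pos"];R=s["tcp_rot"]
h=cv2.cvtColor(cv2.imread("pics/w5.png"),cv2.COLOR_BGR2HSV)
w=(h[...,1]<60)&(h[...,2]>190);w=cv2.morphologyEx(w.astype(np.uint8),cv2.MORPH_CLOSE,np.ones((31,31)))
b=(abs(h[...,0].astype(int)-109)<6)&(h[...,1]>85)
w[:100]=0;w[280:]=0
print(proj(c,[511,-220,50]))
T=edges(w,c,50,(275,192));B=edges(((b|(w>0))).astype(np.uint8),c,33,(275,185))
print(T,B); print("timer-box in tool",R[:2,:2].T@(T[0]-B[0]),"box in tool",R[:2,:2].T@(B[0]-p[:2]))
E
```

```text
[[269.42339173 190.4041599 ]]
(array([ 516.6, -224. ]), np.float64(55.2), np.float64(60.5), np.float64(-0.0978296764854214), array([ 0.003,  0.01 , -0.029, -0.035])) (array([ 516.6, -222.5]), np.float64(81.3), np.float64(99.9), np.float64(-0.07856285790755888), array([ 0.008,  0.004,  0.002, -0.   ]))
timer-box in tool [-1.49543939  0.11677973] box in tool [-0.97742345  3.06925725]
```

Call:
{"name": "carry_out", "arguments": {
  "deltas": [
    [0, 0, -0.127, 0, 0, -0.05, -1],
    [0, 0, -0.127, 0, 0, -0.05, -1],
    [0, 0, -0.127, 0, 0, -0.05, -1],
    [0, 0, -0.127, 0, 0, -0.04, -1],
    [0, 0, -0.125, 0, 0, 0, -1]
  ]
}}

```text
t: 11.95
tool_pos: [511.4, -220.4, 244.7]
tcp_rot: [[-0.411, 0.912, 0.001], [0.912, 0.411, 0.0], [-0.0, 0.001, -1.0]]
force: [0.3, 0.9, -0.4]
width: 85.5
grip_force: 0.0
```

Call:
{"name": "carry_out", "arguments": {
  "deltas": [
    [0, 0, 0, 0.245, 0.046, 0, -1],
    [0, 0, 0, 0.245, 0.046, 0, -1],
    [0, 0, 0, 0.245, 0.046, 0, -1],
    [0, 0, 0, 0.245, 0.046, 0, -1],
    [0, 0, 0, 0.245, 0.046, 0, -1]
  ]
}}

```text
t: 12.45
tool_pos: [467.2, -37.1, 244.0]
tcp_rot: [[-0.407, 0.914, 0.0], [0.914, 0.407, 0.001], [0.001, 0.0, -1.0]]
force: [0.9, 0.7, -0.5]
width: 85.5
grip_force: 0.0
```

Call:
{"name": "carry_out", "arguments": {
  "deltas": [
    [0, 0, 0, 0.245, 0.046, 0, -1],
    [0, 0, 0, 0.245, 0.046, 0, -1],
    [0, 0, 0, 0.245, 0.046, 0, -1],
    [0, 0, 0, 0.245, 0.046, 0, -1],
    [0, 0, 0, 0.245, 0.046, 0, -1]
  ]
}}

```text
t: 12.95
tool_pos: [423.9, 144.9, 244.3]
tcp_rot: [[-0.407, 0.913, 0.0], [0.913, 0.407, 0.001], [0.001, 0.001, -1.0]]
force: [0.2, -0.2, 0.4]
width: 85.3
grip_force: 0.0
```

Call:
{"name": "carry_out", "arguments": {
  "deltas": [
    [0, 0, 0, 0.245, 0.046, 0, -1],
    [0, 0, 0, 0.237, 0.044, 0.15, -1],
    [0, 0, 0, 0, 0, 0.25, -1],
    [0, 0, 0, 0, 0, 0.2, -1],
    [0, 0, 0, 0, 0, 0, -1]
  ]
}}

```text
t: 13.45
tool_pos: [405.1, 214.3, 151.1]
tcp_rot: [[-0.408, 0.913, -0.006], [0.913, 0.408, -0.002], [0.0, -0.006, -1.0]]
force: [-0.8, -0.6, 1.1]
width: 85.6
grip_force: 0.0
```

```bash
python3 - <<'E'
from h import *
s,im,c=snap("wrist","w6.png");print(s["tool_pos"],s["tcp_rot"][:,0],s["qpos"].round(2))
print(proj(c,[[410,215,5],[384,270,5],[434,161,5]]))
E
```

```text
[405.09460241 214.32502606 151.11511554] [-4.07893949e-01  9.13029265e-01  2.95313273e-04] [ 0.49  0.18 -0.33  1.06  0.    1.64]
[[280.00471484 200.76817875]
 [278.78882996 129.61645013]
 [279.56089331 261.24220101]]
```

View pics/w6.png

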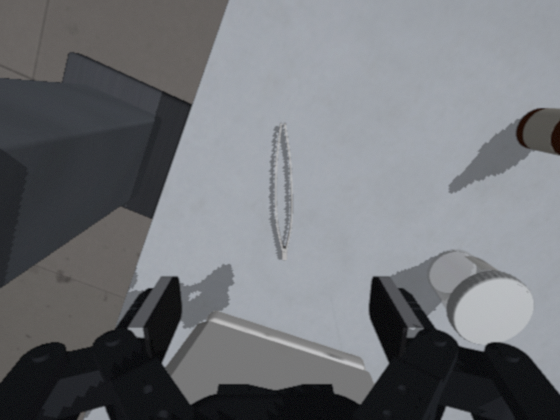

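The forceps run vertically from (281,123) to (283,259), widest 271–292. I'll work out the offsets.

```bash
python3 - <<'E'
from h import *
s=bot.get_state();c=cam("wrist",s);R=s["tcp_rot"];p=s["tool_pos"]
E=ray(c,[(281,123),(283,259)],4);print((E-p)@R, np.linalg.norm(E[0]-E[1])); d=E[0]-E[1];print("yaw",np.arctan2(d[1],d[0]))
plan((*E.mean(0)[:2],20),np.arctan2(d[1],d[0]))
E
```

```text
[[ 64.42041835   6.16846165 149.26301047]
 [-59.78805937   8.80813722 149.19275767]] 124.23654357235047
yaw 2.011545500534563
turn [-0.004 -0.001 -0.027] deg 1.2 shift [0.015 0.047 0.888] mm [  2.2   7.1 133.3] q [ 0.49  0.18 -0.33  1.07  0.    1.64] t 13.5
```

Call:
{"name": "carry_out", "arguments": {
  "deltas": [
    [0, 0, -0.027, 0.015, 0.03, 0.2, -1],
    [0, 0, 0, 0, 0, 0.25, -1],
    [0, 0, 0, 0, 0, 0.25, -1],
    [0, 0, 0, 0, 0, 0.18, 0],
    [0, 0, 0, 0, 0, 0, 0.3]
  ]
}}

```text
t: 14.0
tool_pos: [410.1, 218.4, 21.0]
tcp_rot: [[-0.426, 0.905, -0.003], [0.905, 0.426, -0.001], [0.001, -0.003, -1.0]]
force: [0.3, -1.2, 0.8]
width: 59.0
grip_force: 0.0
```

Call:
{"name": "carry_out", "arguments": {
  "deltas": [
    [0, 0, 0, 0, 0, 0, 0.4],
    [0, 0, 0, 0, 0, 0, 0.5],
    [0, 0, 0, 0, 0, 0, 1],
    [0, 0, 0, 0, 0, 0, 1],
    [0, 0, 0, 0, 0, 0, 1]
  ]
}}

```text
t: 14.5
tool_pos: [411.0, 219.3, 22.7]
tcp_rot: [[-0.426, 0.905, 0.001], [0.905, 0.426, 0.001], [0.001, 0.001, -1.0]]
force: [0.1, 0.7, -0.0]
width: 0.5
grip_force: 0.0
```

Call:
{"name": "carry_out", "arguments": {
  "deltas": [
    [0, 0, 0, 0, 0, -0.03, 0],
    [0, 0, 0, 0, 0, 0, 0],
    [0, 0, 0, 0, 0, 0, 0],
    [0, 0, 0, 0, 0, 0.045, 0],
    [0, 0, 0, 0, 0, 0.045, 0]
  ]
}}

```text
t: 15.0
tool_pos: [410.7, 219.1, 12.5]
tcp_rot: [[-0.426, 0.905, 0.0], [0.905, 0.426, 0.001], [0.001, 0.0, -1.0]]
force: [-0.1, -0.3, -0.7]
width: 42.8
grip_force: 0.0
```

Call:
{"name": "carry_out", "arguments": {
  "deltas": [
    [0, 0, 0, 0, 0, 0, 0.3],
    [0, 0, 0, 0, 0, 0, 0.4],
    [0, 0, 0, 0, 0, 0, 0.5],
    [0, 0, 0, 0, 0, 0, 1],
    [0, 0, 0, 0, 0, 0, 1]
  ]
}}

```text
t: 15.5
tool_pos: [410.8, 219.2, 13.3]
tcp_rot: [[-0.426, 0.905, 0.0], [0.905, 0.426, 0.001], [0.001, 0.001, -1.0]]
force: [-0.2, -0.3, 2.4]
width: 12.7
grip_force: 58.8
```

Call:
{"name": "carry_out", "arguments": {
  "deltas": [
    [0, 0, 0, 0, 0, -0.1, 1],
    [0, 0, -0.134, 0, 0, -0.22, 1],
    [0, 0, -0.134, 0, 0, -0.22, 1],
    [0, 0, -0.134, 0, 0, -0.22, 1],
    [0, 0, -0.134, 0, 0, -0.22, 1]
  ]
}}

```text
t: 16.0
tool_pos: [410.5, 218.9, 161.5]
tcp_rot: [[-0.762, 0.648, 0.0], [0.648, 0.762, 0.001], [0.001, 0.001, -1.0]]
force: [1.6, -0.5, 1.0]
width: 12.5
grip_force: 58.7
```

Call:
{"name": "carry_out", "arguments": {
  "deltas": [
    [0, 0, -0.134, 0, 0, -0.22, 1],
    [0, 0, -0.134, 0, 0, -0.22, 1],
    [0, 0, -0.134, 0, 0, -0.15, 1],
    [0, 0, -0.134, 0, 0, 0, 1],
    [0, 0, -0.134, 0, 0, 0, 1]
  ]
}}

```text
t: 16.5
tool_pos: [411.1, 219.1, 249.4]
tcp_rot: [[-0.984, 0.178, 0.002], [0.178, 0.984, 0.002], [-0.001, 0.002, -1.0]]
force: [0.6, -0.6, 0.6]
width: 13.1
grip_force: 58.7
```

```bash
python3 - <<'E'
from h import *
s,im,c=snap("wrist","w7.png");print(s["tool_pos"],s["width"])
plan((502.6,-325.5,245),3.063)
E
```

```text
[411.08660108 219.11322477 249.44487435] 13.056994930860975
turn [ 0.002  0.001 -0.12 ] deg 5.4 shift [-0.895 -3.571  0.026] mm [-134.2 -535.6    4. ] q [ 0.49  0.13 -0.13  1.31  0.    0.66] t 16.55
```

View pics/w7.png

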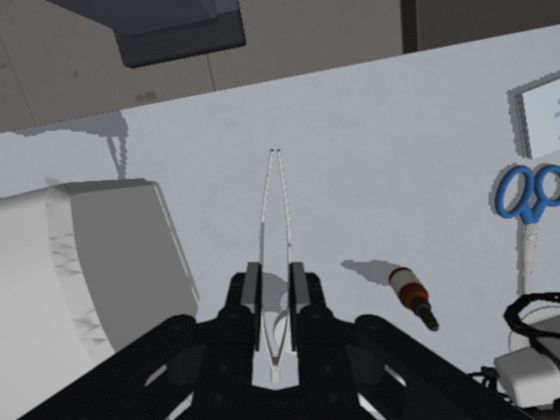

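The forceps are held straight from (276,150) to (275,380). I'll compute their offset in the hand.

```bash
python3 - <<'E'
from h import *
s=bot.get_state();c=cam("wrist",s);R=s["tcp_rot"];p=s["tool_pos"]
print((ray(c,[(276,150),(275,380)],p[2]-9)-p)@R)
E
```

```text
[[ 61.88358538   1.2865523    8.96849463]
 [-62.40585512   0.89130081   9.03476105]]
```

Call:
{"name": "carry_out", "arguments": {
  "deltas": [
    [0, 0, -0.12, 0, 0, 0, 1],
    [0, 0, 0, -0.05, -0.2, 0, 1],
    [0, 0, 0, -0.065, -0.26, 0, 1],
    [0, 0, 0, -0.065, -0.26, 0, 1],
    [0, 0, 0, -0.065, -0.26, 0, 1]
  ]
}}

```text
t: 17.05
tool_pos: [434.2, 67.9, 248.3]
tcp_rot: [[-0.996, 0.09, -0.0], [0.09, 0.996, 0.001], [0.0, 0.001, -1.0]]
force: [0.6, 0.3, 0.1]
width: 12.9
grip_force: 58.7
```

Call:
{"name": "carry_out", "arguments": {
  "deltas": [
    [0, 0, 0, -0.065, -0.26, 0, 1],
    [0, 0, 0, -0.065, -0.26, 0, 1],
    [0, 0, 0, -0.065, -0.26, 0, 1],
    [0, 0, 0, -0.065, -0.26, 0, 1],
    [0, 0, 0, -0.065, -0.26, 0, 1]
  ]
}}

```text
t: 17.55
tool_pos: [465.4, -131.0, 248.2]
tcp_rot: [[-0.996, 0.091, 0.0], [0.091, 0.996, 0.001], [-0.0, 0.001, -1.0]]
force: [-0.2, 0.3, -0.8]
width: 12.5
grip_force: 58.8
```

Call:
{"name": "carry_out", "arguments": {
  "deltas": [
    [0, 0, 0, -0.065, -0.26, 0, 1],
    [0, 0, 0, -0.065, -0.26, 0, 1],
    [0, 0, 0, -0.065, -0.26, 0, 1],
    [0, 0, 0, -0.065, -0.26, 0, 1],
    [0, 0, 0, -0.065, -0.25, 0, 1]
  ]
}}

```text
t: 18.05
tool_pos: [496.7, -328.2, 247.8]
tcp_rot: [[-0.996, 0.092, -0.0], [0.092, 0.996, 0.001], [0.0, 0.001, -1.0]]
force: [1.0, -0.1, -0.8]
width: 12.8
grip_force: 58.8
```

```bash
python3 - <<'E'
from h import *
plan((502.6,-325.5,16),3.063)
E
```

```text
turn [ 0.001 -0.    -0.017] deg 0.8 shift [-0.038  0.021  1.546] mm [ -5.6   3.1 231.8] q [-0.58  0.36  0.17  1.39  0.   -0.49] t 18.05
```

Call:
{"name": "carry_out", "arguments": {
  "deltas": [
    [0, 0, -0.017, -0.03, 0.02, 0.2, 1],
    [0, 0, 0, 0, 0, 0.28, 1],
    [0, 0, 0, 0, 0, 0.28, 1],
    [0, 0, 0, 0, 0, 0.28, 1],
    [0, 0, 0, 0, 0, 0.28, 1]
  ]
}}

```text
t: 18.55
tool_pos: [501.3, -323.5, 48.4]
tcp_rot: [[-0.997, 0.078, -0.0], [0.078, 0.997, 0.001], [0.0, 0.001, -1.0]]
force: [-0.6, -0.1, -0.1]
width: 12.5
grip_force: 58.8
```

Call:
{"name": "carry_out", "arguments": {
  "deltas": [
    [0, 0, 0, 0, 0, 0.12, 1],
    [0, 0, 0, 0, 0, 0, 1],
    [0, 0, 0, 0, 0, 0, 1],
    [0, 0, 0, 0, 0, 0, 1],
    [0, 0, 0, 0, 0, 0, 1]
  ]
}}

```text
t: 19.05
tool_pos: [502.5, -324.2, 33.7]
tcp_rot: [[-0.997, 0.076, 0.002], [0.076, 0.997, -0.001], [-0.002, -0.001, -1.0]]
force: [-0.4, -0.1, 0.2]
width: 12.7
grip_force: 58.8
```

```bash
python3 - <<'E'
from h import *
plan((502.6,-325.5,13),3.063)
E
```

```text
turn [-0.001  0.003  0.003] deg 0.2 shift [-0.001 -0.008  0.138] mm [-0.2 -1.3 20.7] q [-0.57  0.5  -0.18  0.89  0.   -0.5 ] t 19.05
```

Call:
{"name": "carry_out", "arguments": {
  "deltas": [
    [0, 0, 0, 0, -0.008, 0.06, 1],
    [0, 0, 0, 0, 0, 0.06, 1],
    [0, 0, 0, 0, 0, 0.016, 1],
    [0, 0, 0, 0, 0, 0, 1],
    [0, 0, 0, 0, 0, 0, 1]
  ]
}}

```text
t: 19.55
tool_pos: [501.8, -325.1, 13.1]
tcp_rot: [[-0.997, 0.076, 0.001], [0.076, 0.997, -0.0], [-0.001, -0.0, -1.0]]
force: [-4.0, 1.7, 19.4]
width: 12.8
grip_force: 61.3
```

Call:
{"name": "carry_out", "arguments": {
  "deltas": [
    [0, 0, 0, 0, 0, 0, 0.5],
    [0, 0, 0, 0, 0, 0, 0.3],
    [0, 0, 0, 0, 0, 0, 0.3],
    [0, 0, 0, 0, 0, 0, 0.3],
    [0, 0, 0, 0, 0, -0.03, 0.3]
  ]
}}

```text
t: 20.05
tool_pos: [501.0, -324.5, 15.5]
tcp_rot: [[-0.997, 0.076, -0.002], [0.076, 0.997, 0.002], [0.002, 0.001, -1.0]]
force: [-0.2, -0.3, -0.9]
width: 29.8
grip_force: 0.0
```

Call:
{"name": "carry_out", "arguments": {
  "deltas": [
    [0, 0, 0, 0, 0, -0.1, 0.3],
    [0, 0, 0, 0, 0, -0.25, 0.3],
    [0, 0, 0, 0, 0, -0.3, 0],
    [0, 0, 0, 0, 0, -0.3, -1],
    [0, 0, 0, 0, 0, -0.3, -1]
  ]
}}

```text
t: 20.55
tool_pos: [501.2, -324.8, 205.8]
tcp_rot: [[-0.997, 0.076, -0.0], [0.076, 0.997, 0.001], [0.0, 0.001, -1.0]]
force: [0.2, 0.4, -1.0]
width: 70.3
grip_force: 0.0
```

Call:
{"name": "carry_out", "arguments": {
  "deltas": [
    [0, 0, 0.11, 0, 0, -0.15, -1],
    [0, 0, 0.16, 0, 0, -0.15, -1],
    [0, 0, 0.16, 0, 0, 0, -1],
    [0, 0, 0.16, 0, 0, 0, -1],
    [0, 0, 0.16, 0, 0, 0, -1]
  ]
}}

```text
t: 21.05
tool_pos: [501.5, -325.0, 249.2]
tcp_rot: [[-0.784, 0.621, 0.0], [0.621, 0.784, 0.0], [0.0, 0.001, -1.0]]
force: [0.8, 0.5, -0.3]
width: 85.8
grip_force: 0.0
```

```bash
python3 - <<'E'
from h import *
snap("wrist","w8.png")
plan((572,350,250),1.6)
E
```

```text
turn [ 0.000e+00 -1.000e-03  1.101e+00] deg 49.5 shift [ 4.484  0.601 -0.007] mm [672.6  90.2  -1. ] q [-0.58  0.36  0.18  1.39  0.    0.1 ] t 21.1
```

View pics/w8.png

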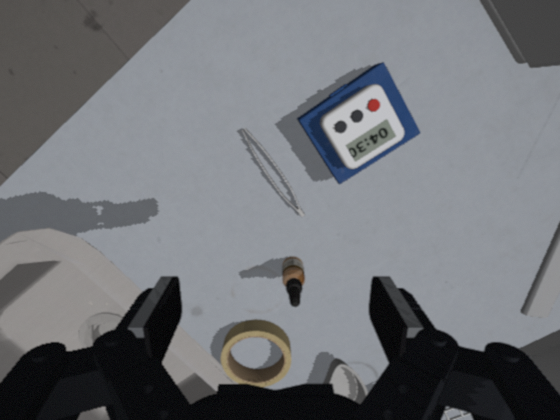

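Call:
{"name": "carry_out", "arguments": {
  "deltas": [
    [0, 0, 0.138, 0, 0, 0, -1],
    [0, 0, 0.138, 0, 0, 0, -1],
    [0, 0, 0.138, 0, 0, 0, -1],
    [0, 0, 0.138, 0, 0, 0, -1],
    [0, 0, 0.138, 0, 0, 0, -1]
  ]
}}

```text
t: 21.6
tool_pos: [501.4, -324.9, 248.8]
tcp_rot: [[-0.355, 0.935, -0.0], [0.935, 0.355, 0.001], [0.001, 0.0, -1.0]]
force: [0.2, -0.3, -0.7]
width: 85.5
grip_force: 0.0
```

Call:
{"name": "carry_out", "arguments": {
  "deltas": [
    [0, 0, 0.138, 0, 0, 0, -1],
    [0, 0, 0.138, 0, 0, 0, -1],
    [0, 0, 0.138, 0, 0, 0, -1],
    [0, 0, 0.138, 0, 0, 0, -1],
    [0, 0, 0, 0.15, 0.006, 0, -1]
  ]
}}

```text
t: 22.1
tool_pos: [503.8, -304.0, 248.5]
tcp_rot: [[0.072, 0.997, -0.0], [0.997, -0.072, 0.0], [0.0, -0.0, -1.0]]
force: [-0.3, 0.0, 0.2]
width: 85.2
grip_force: 0.0
```

Call:
{"name": "carry_out", "arguments": {
  "deltas": [
    [0, 0, 0, 0.25, 0.006, 0, -1],
    [0, 0, 0, 0.25, 0.006, 0, -1],
    [0, 0, 0, 0.25, 0.006, 0, -1],
    [0, 0, 0, 0.25, 0.006, 0, -1],
    [0, 0, 0, 0.25, 0.006, 0, -1]
  ]
}}

```text
t: 22.6
tool_pos: [521.3, -114.4, 249.1]
tcp_rot: [[0.067, 0.998, 0.0], [0.998, -0.067, 0.001], [0.001, 0.0, -1.0]]
force: [0.2, 1.1, 0.7]
width: 85.7
grip_force: 0.0
```

Call:
{"name": "carry_out", "arguments": {
  "deltas": [
    [0, 0, 0, 0.25, 0.006, 0, -1],
    [0, 0, 0, 0.25, 0.006, 0, -1],
    [0, 0, 0, 0.25, 0.006, 0, -1],
    [0, 0, 0, 0.25, 0.006, 0, -1],
    [0, 0, 0, 0.25, 0.006, 0, -1]
  ]
}}

```text
t: 23.1
tool_pos: [538.8, 72.4, 249.2]
tcp_rot: [[0.067, 0.998, 0.0], [0.998, -0.067, 0.001], [0.001, 0.0, -1.0]]
force: [0.2, -0.5, 0.9]
width: 85.3
grip_force: 0.0
```

Call:
{"name": "carry_out", "arguments": {
  "deltas": [
    [0, 0, 0, 0.25, 0.006, 0, -1],
    [0, 0, 0, 0.25, 0.006, 0, -1],
    [0, 0, 0, 0.25, 0.006, 0, -1],
    [0, 0, 0, 0.25, 0.006, 0, -1],
    [0, 0, 0, 0.25, 0.006, 0, -1]
  ]
}}

```text
t: 23.6
tool_pos: [556.3, 259.2, 249.3]
tcp_rot: [[0.066, 0.998, -0.0], [0.998, -0.066, 0.001], [0.001, -0.0, -1.0]]
force: [-0.0, -0.2, -0.3]
width: 85.3
grip_force: 0.0
```

Call:
{"name": "carry_out", "arguments": {
  "deltas": [
    [0, 0, 0, 0.25, 0.006, 0, -1],
    [0, 0, 0, 0.25, 0.006, 0, -1],
    [0, 0, 0, 0.12, 0, 0, -1],
    [0, 0, 0, 0, 0, 0, -1],
    [0, 0, 0, 0, 0, 0, -1]
  ]
}}

```text
t: 24.1
tool_pos: [564.4, 350.2, 248.9]
tcp_rot: [[0.067, 0.998, -0.001], [0.998, -0.067, 0.0], [0.0, -0.001, -1.0]]
force: [1.3, -0.5, -0.3]
width: 85.5
grip_force: 0.0
```

```bash
python3 - <<'E'
from h import *
s,im,c=snap("wrist","w9.png");plan((572,350,200),1.492)
print(s["tool_pos"],proj(c,[[572,350,0],[572,350,62],[572,350,102]]))
E
```

```text
turn [-0.001 -0.     0.013] deg 0.6 shift [0.006 0.049 0.327] mm [ 0.9  7.4 49.1] q [0.55 0.49 0.38 1.46 0.   2.19] t 24.15
[564.42148857 350.21660509 248.86600349] [[280.71600371 174.12349068]
 [281.74094479 187.62463827]
 [282.62205632 199.23117548]]
```

View pics/w9.png

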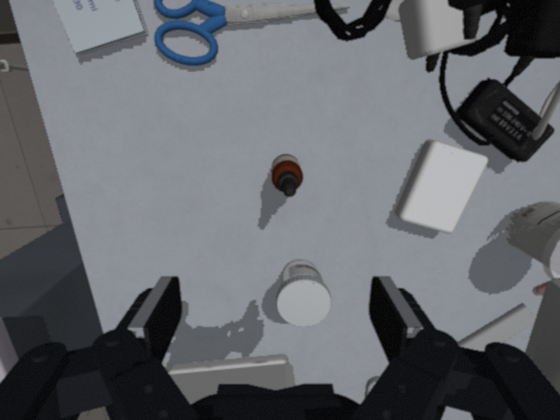

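The bottle shows its shoulder at (288,174) and cap top at (290,186). The cup lid is at (304,301).

```bash
python3 - <<'E'
from h import *
s=bot.get_state();c=cam("wrist",s);R=s["tcp_rot"];p=s["tool_pos"]
for n,uv,z in(("sh",(288,174),62),("cap",(290,187),102),("cup",(304,301),67)):
    X=ray(c,uv,z)[0];print(n,X,"tool",(X-p)@R)
# check forceps/box from w8
y=np.arctan2(.621,-.784);s8=dict(tool_pos=np.array([501.5,-325,249.2]),tcp_rot=np.array([[np.cos(y),np.sin(y),0],[np.sin(y),-np.cos(y),0],[0,0,-1.]]))
c8=cam("wrist",s8);F=ray(c8,[(241,131),(301,213)],5);B=ray(c8,[(381,65),(419,131),(340,182),(299,118)],33)
d=F[0]-F[1];print("forceps",F,np.arctan2(d[1],d[0]));print(B)
E
```

```text
sh [579.10608269 362.71618999  62.        ] tool [ 13.9921352   13.75413449 187.11778305]
cap [579.19452875 359.99614951 102.        ] tool [ 11.2930167   14.00677586 147.11706587]
cup [588.70582111 220.21150863  67.        ] tool [-127.52457981   33.05056691  182.07732091]
forceps [[ 439.60316254 -322.70935283    5.        ]
 [ 557.82831541 -328.37395612    5.        ]] 3.0937155789746957
[[ 475.78490565 -172.80339072   33.        ]
 [ 552.72720557 -175.7750418    33.        ]
 [ 546.57932807 -269.97016429   33.        ]
 [ 466.01897512 -264.56627977   33.        ]]
```

Call:
{"name": "carry_out", "arguments": {
  "deltas": [
    [0, 0, 0, 0.084, 0.072, 0, -1],
    [0, 0, 0, 0, 0, 0, -1],
    [0, 0, 0, 0, 0, 0.28, -1],
    [0, 0, 0, 0, 0, 0.28, -1],
    [0, 0, 0, 0, 0, 0.28, -1]
  ]
}}

```text
t: 24.65
tool_pos: [576.2, 360.8, 122.5]
tcp_rot: [[0.07, 0.998, 0.001], [0.998, -0.07, 0.001], [0.001, 0.001, -1.0]]
force: [0.3, 0.1, 0.2]
width: 85.7
grip_force: 0.0
```

Call:
{"name": "carry_out", "arguments": {
  "deltas": [
    [0, 0, 0, 0, 0, 0.27, -1],
    [0, 0, 0, 0, 0, 0.2, -1],
    [0, 0, 0, 0, 0, 0.05, -1],
    [0, 0, 0, 0, 0, 0, -1],
    [0, 0, 0, 0, 0, 0, -1]
  ]
}}

```text
t: 25.15
tool_pos: [577.2, 362.3, 47.2]
tcp_rot: [[0.07, 0.998, 0.002], [0.998, -0.07, 0.002], [0.002, 0.002, -1.0]]
force: [1.0, -0.7, 0.3]
width: 85.5
grip_force: 0.0
```

Call:
{"name": "carry_out", "arguments": {
  "deltas": [
    [0, 0, 0, 0, 0, 0, 0],
    [0, 0, 0, 0, 0, 0, 0.2],
    [0, 0, 0, 0, 0, 0, 1],
    [0, 0, 0, 0, 0, 0, 1],
    [0, 0, 0, 0, 0, 0, 1]
  ]
}}

```text
t: 25.65
tool_pos: [576.5, 362.5, 46.2]
tcp_rot: [[0.069, 0.998, 0.001], [0.998, -0.069, 0.001], [0.002, 0.001, -1.0]]
force: [-1.3, 0.7, 7.1]
width: 29.8
grip_force: 58.9
```

Call:
{"name": "carry_out", "arguments": {
  "deltas": [
    [0, 0, 0, 0, 0, -0.1, 1],
    [0, 0, 0, 0, 0, -0.15, 1],
    [0, 0, 0, 0, 0, -0.15, 1],
    [0, 0, 0, 0, 0, 0, 1],
    [0, 0, 0, 0, 0, 0, 1]
  ]
}}

```text
t: 26.15
tool_pos: [576.4, 362.3, 105.3]
tcp_rot: [[0.069, 0.998, 0.001], [0.998, -0.069, 0.001], [0.001, 0.0, -1.0]]
force: [-0.1, 0.0, -0.3]
width: 29.9
grip_force: 59.6
```

```bash
python3 - <<'E'
from h import *
a=snap("wrist")[1];b=snap("side")[1];print(bot.get_state()["width"])
v=np.hstack([cv2.resize(a[130:420,150:430],(386,400)),cv2.resize(b[180:380,60:260],(400,400))])
cv2.imwrite("pics/v10.png",v[:,:,::-1])
E
```

```text
30.358485122157422
```

View pics/v10.png

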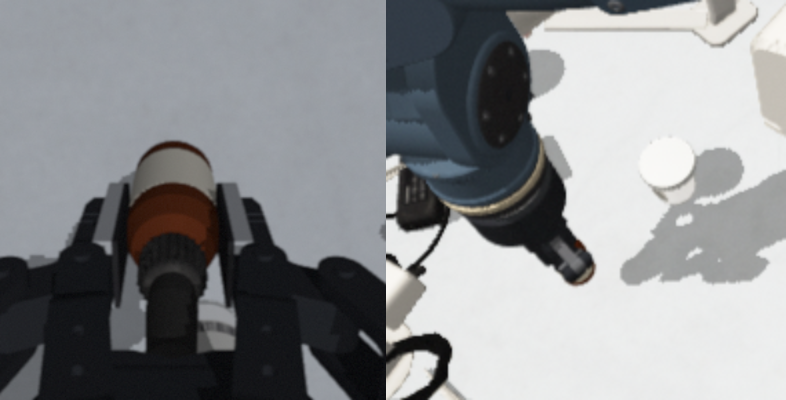

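The bottle is held upright between the pads. I'll work out its offset along tool x from the base rim at about (275,233).

```bash
python3 - <<'E'
from h import *
s=bot.get_state();c=cam("wrist",s);R=s["tcp_rot"];p=s["tool_pos"]
b=p[2]-46.2
for uv,z in (((275,233),b),((275,247),b+22),((243,282),b+60),((311,282),b+60)): print((ray(c,uv,z)-p)@R)
plan((498.3,-379.8,265),1.492)
E
```

```text
[[10.09559798  0.90693313 46.1961701 ]]
[[11.43352081  0.89014376 24.19584176]]
[[ 13.57186886 -12.11006831 -13.78436613]]
[[ 13.59189453  15.45071359 -13.82754001]]
turn [-0.002  0.     0.012] deg 0.6 shift [-4.97  -0.125 -1.073] mm [-745.5  -18.8 -161. ] q [0.56 0.57 0.15 1.15 0.   2.2 ] t 26.25
```

Call:
{"name": "carry_out", "arguments": {
  "deltas": [
    [0, 0, 0.012, 0, 0, -0.23, 1],
    [0, 0, 0, 0, 0, -0.25, 1],
    [0, 0, 0, 0, 0, -0.25, 1],
    [0, 0, 0, 0, 0, -0.25, 1],
    [0, 0, 0, -0.1, 0, -0.15, 1]
  ]
}}

```text
t: 26.75
tool_pos: [575.3, 348.3, 276.1]
tcp_rot: [[0.077, 0.997, 0.001], [0.997, -0.077, 0.002], [0.002, 0.001, -1.0]]
force: [-0.0, -0.6, -1.0]
width: 30.1
grip_force: 59.6
```

Call:
{"name": "carry_out", "arguments": {
  "deltas": [
    [0, 0, 0, -0.23, -0.006, 0, 1],
    [0, 0, 0, -0.25, -0.006, 0, 1],
    [0, 0, 0, -0.25, -0.006, 0, 1],
    [0, 0, 0, -0.25, -0.006, 0, 1],
    [0, 0, 0, -0.25, -0.006, 0, 1]
  ]
}}

```text
t: 27.25
tool_pos: [555.4, 162.1, 273.2]
tcp_rot: [[0.078, 0.997, -0.002], [0.997, -0.078, 0.0], [0.0, -0.002, -1.0]]
force: [1.2, 0.9, -0.2]
width: 29.6
grip_force: 59.6
```

Call:
{"name": "carry_out", "arguments": {
  "deltas": [
    [0, 0, 0, -0.25, -0.006, 0, 1],
    [0, 0, 0, -0.25, -0.006, 0, 1],
    [0, 0, 0, -0.25, -0.006, 0, 1],
    [0, 0, 0, -0.25, -0.006, 0, 1],
    [0, 0, 0, -0.25, -0.006, 0, 1]
  ]
}}

```text
t: 27.75
tool_pos: [536.2, -24.5, 273.3]
tcp_rot: [[0.079, 0.997, -0.002], [0.997, -0.079, 0.001], [0.001, -0.002, -1.0]]
force: [0.7, 0.2, -0.9]
width: 30.0
grip_force: 59.6
```

Call:
{"name": "carry_out", "arguments": {
  "deltas": [
    [0, 0, 0, -0.25, -0.006, 0, 1],
    [0, 0, 0, -0.25, -0.006, 0, 1],
    [0, 0, 0, -0.25, -0.006, 0, 1],
    [0, 0, 0, -0.25, -0.006, 0, 1],
    [0, 0, 0, -0.25, -0.006, 0, 1]
  ]
}}

```text
t: 28.25
tool_pos: [516.9, -211.0, 273.1]
tcp_rot: [[0.079, 0.997, -0.002], [0.997, -0.079, 0.001], [0.001, -0.002, -1.0]]
force: [0.7, 0.3, -1.2]
width: 29.8
grip_force: 59.6
```

Call:
{"name": "carry_out", "arguments": {
  "deltas": [
    [0, 0, 0, -0.25, -0.006, 0, 1],
    [0, 0, 0, -0.25, -0.006, 0, 1],
    [0, 0, 0, -0.25, -0.006, 0, 1],
    [0, 0, 0, -0.1, 0, 0, 1],
    [0, 0, 0, 0, 0, 0, 1]
  ]
}}

```text
t: 28.75
tool_pos: [504.3, -338.1, 272.6]
tcp_rot: [[0.081, 0.997, -0.002], [0.997, -0.081, 0.002], [0.002, -0.002, -1.0]]
force: [-0.1, 0.4, -0.0]
width: 30.0
grip_force: 59.6
```

```bash
python3 - <<'E'
from h import *
plan((498.8,-373.8,47),1.492)
s,im,c=snap("wrist","w11.png");h=cv2.cvtColor(im,cv2.COLOR_RGB2HSV)
R=s["tcp_rot"];p=s["tool_pos"]
m=((h[...,0]<20)|(h[...,0]>170))&(h[...,1]>90);b=blob(m);print("bottle brown",b.min(0),b.max(0))
for r in range(225,300,5):
    x=np.where(m[r,220:340])[0]+220; print(r,(x.min(),x.max(),len(x)) if len(x) else 0,end=" ")
E
```

```text
turn [-0.003 -0.002 -0.003] deg 0.2 shift [-0.24  -0.018  1.504] mm [-36.   -2.7 225.6] q [-0.59  0.38  0.27  1.46  0.    1.06] t 28.75
bottle brown [242 263] [309 321]
225 0 230 0 235 (np.int64(265), np.int64(287), 23) 240 (np.int64(258), np.int64(294), 7) 245 (np.int64(253), np.int64(298), 2) 250 0 255 0 260 0 265 (np.int64(262), np.int64(287), 26) 270 (np.int64(253), np.int64(297), 45) 275 (np.int64(248), np.int64(302), 55) 280 (np.int64(244), np.int64(306), 63) 285 (np.int64(243), np.int64(307), 65) 290 (np.int64(242), np.int64(308), 67) 295 (np.int64(242), np.int64(308), 67)
```

Call:
{"name": "carry_out", "arguments": {
  "deltas": [
    [-0.003, -0.002, -0.003, -0.233, -0.018, 0, 1],
    [0, 0, 0, 0, 0, 0.2, 1],
    [0, 0, 0, 0, 0, 0.28, 1],
    [0, 0, 0, 0, 0, 0.28, 1],
    [0, 0, 0, 0, 0, 0.28, 1]
  ]
}}

```text
t: 29.3
tool_pos: [500.1, -369.3, 116.8]
tcp_rot: [[0.075, 0.997, 0.002], [0.997, -0.075, -0.001], [-0.001, 0.002, -1.0]]
force: [0.2, 0.0, 0.1]
width: 29.8
grip_force: 59.6
```

Call:
{"name": "carry_out", "arguments": {
  "deltas": [
    [0, 0, 0, 0, 0, 0.25, 1],
    [0, 0, 0, 0, 0, 0.1, 1],
    [0, 0, 0, 0, 0, 0, 1],
    [0, 0, 0, 0, 0, 0, 1],
    [0, 0, 0, 0, 0, 0, 1]
  ]
}}

```text
t: 29.8
tool_pos: [501.0, -371.2, 67.3]
tcp_rot: [[0.076, 0.997, 0.004], [0.997, -0.076, -0.002], [-0.002, 0.004, -1.0]]
force: [-0.3, 0.3, 0.2]
width: 29.8
grip_force: 59.6
```

```bash
python3 - <<'E'
from h import *
plan((498.9,-372.8,46.2),1.492)
E
```

```text
turn [0.005 0.003 0.004] deg 0.3 shift [-0.011 -0.013  0.141] mm [-1.7 -2.  21.1] q [-0.64  0.5  -0.07  0.99  0.    1.01] t 29.8
```

Call:
{"name": "carry_out", "arguments": {
  "deltas": [
    [0.005, 0.003, 0.004, -0.011, -0.013, 0.06, 1],
    [0, 0, 0, 0, 0, 0.05, 1],
    [0, 0, 0, 0, 0, 0.02, 1],
    [0, 0, 0, 0, 0, 0, 1],
    [0, 0, 0, 0, 0, 0, 1]
  ]
}}

```text
t: 30.3
tool_pos: [497.6, -372.8, 46.2]
tcp_rot: [[0.08, 0.997, -0.002], [0.997, -0.08, 0.002], [0.002, -0.002, -1.0]]
force: [-1.0, 1.0, 3.7]
width: 29.9
grip_force: 60.0
```

Call:
{"name": "carry_out", "arguments": {
  "deltas": [
    [0, 0, 0, 0, 0, 0.008, 1],
    [0, 0, 0, 0, 0, 0, 1],
    [0, 0, 0, 0, 0, 0, 1],
    [0, 0, 0, 0, 0, 0, 1],
    [0, 0, 0, 0, 0, 0, 1]
  ]
}}

```text
t: 30.8
tool_pos: [497.8, -373.0, 46.1]
tcp_rot: [[0.08, 0.997, -0.001], [0.997, -0.08, 0.001], [0.001, -0.001, -1.0]]
force: [-4.3, 1.9, 13.9]
width: 29.8
grip_force: 61.1
```

Bottle is on the table; release, rise and measure.

Call:
{"name": "carry_out", "arguments": {
  "deltas": [
    [0, 0, 0, 0, 0, -0.008, 0.3],
    [0, 0, 0, 0, 0, 0, 0],
    [0, 0, 0, 0, 0, 0, -0.3],
    [0, 0, 0, 0, 0, 0, -0.6],
    [0, 0, 0, 0, 0, 0, -0.8]
  ]
}}

```text
t: 31.3
tool_pos: [497.8, -372.8, 45.9]
tcp_rot: [[0.08, 0.997, -0.002], [0.997, -0.08, 0.002], [0.002, -0.002, -1.0]]
force: [0.7, 0.4, 0.1]
width: 76.6
grip_force: 0.0
```

Call:
{"name": "carry_out", "arguments": {
  "deltas": [
    [0, 0, 0, 0, 0, -0.15, -0.8],
    [0, 0, 0, 0, 0, -0.25, -0.8],
    [0, 0, 0, 0, 0, -0.28, -1],
    [0, 0, 0, 0, 0, -0.28, -1],
    [0, 0, 0, 0, 0, -0.28, -1]
  ]
}}

```text
t: 31.8
tool_pos: [497.9, -372.9, 233.8]
tcp_rot: [[0.079, 0.997, -0.002], [0.997, -0.079, 0.002], [0.002, -0.002, -1.0]]
force: [0.2, -1.0, 0.0]
width: 85.6
grip_force: 0.0
```

Call:
{"name": "carry_out", "arguments": {
  "deltas": [
    [0, 0, 0, 0, 0, -0.13, -1],
    [0, 0, 0, 0.2, 0, 0, -1],
    [0, 0, 0, 0.25, 0, 0, -1],
    [0, 0, 0, 0, 0, 0, -1],
    [0, 0, 0, 0, 0, 0, -1]
  ]
}}

```text
t: 32.3
tool_pos: [503.8, -305.2, 252.0]
tcp_rot: [[0.078, 0.997, -0.001], [0.997, -0.078, 0.001], [0.001, -0.001, -1.0]]
force: [-0.2, -0.4, -0.1]
width: 85.4
grip_force: 0.0
```

```bash
python3 - <<'E'
from h import *
s,im,c=snap("wrist","w12.png");print(s["tool_pos"],s["tcp_rot"][:,0])
print(proj(c,[[498.3,-379.8,0],[498.3,-379.8,62],[502.6,-325.5,4],[511,-220,33]]))
plan((586,221,260),1.492)
E
```

```text
[ 503.75561731 -305.24578278  251.98333356] [0.07799123 0.99695338 0.00115254]
[[274.73901809 232.71873791]
 [274.65452637 254.80330499]
 [274.77607132 191.54831053]
 [274.88252692  97.17714473]]
turn [-0.002 -0.001 -0.   ] deg 0.1 shift [ 3.545  0.27  -0.055] mm [531.8  40.5  -8.2] q [-0.55  0.35  0.17  1.39  0.    1.1 ] t 32.35
```

View pics/w12.png

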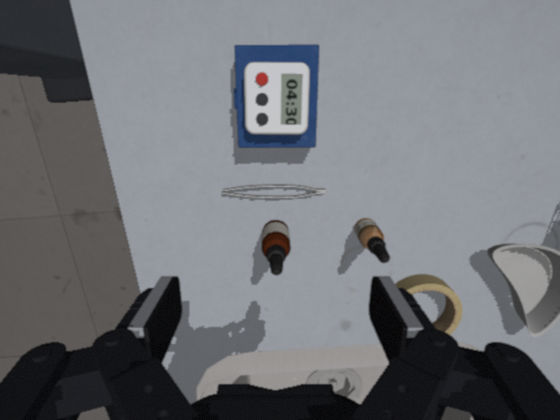

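The view shows box and timer (235–319, 45–147), forceps (221–326, row 191) and the standing bottle (base rim row 220). I'll compute the gaps.

```bash
python3 - <<'E'
from h import *
s=bot.get_state();c=cam("wrist",s);R=s["tcp_rot"];p=s["tool_pos"]
f=lambda uv,z:((ray(c,uv,z)-p)@R)[:,:2].round(1).tolist()
print("box LE/RE y",f([(277,45),(277,147),(277,147)],33)," sides",f([(235,75),(319,75),(237,140),(317,140)],33))
print("timer",f([(276,62),(276,135),(245,100),(310,100)],48))
print("forceps",f([(221,192),(326,190),(273,184),(273,200)],4))
print("bottle rim",f([(276,220)],0),"sides z50",f([(262,240),(290,240)],50))
E
```

```text
box LE/RE y [[132.4, 2.9], [35.9, 3.1], [35.9, 3.1]]  sides [[105.9, -38.3], [105.9, 44.2], [43.1, -38.6], [43.1, 44.8]]
timer [[116.1, 1.9], [49.7, 2.0], [82.7, -27.8], [82.7, 34.6]]
forceps [[-21.1, -63.1], [-18.6, 61.5], [-11.3, -1.3], [-31.0, -1.3]]
bottle rim [[-58.0, 2.3]] sides z50 [[-62.9, -13.2], [-62.8, 17.5]]
```

Call:
{"name": "carry_out", "arguments": {
  "deltas": [
    [0, 0, 0, 0.15, 0.018, 0, -1],
    [0, 0, 0, 0.242, 0.018, 0, -1],
    [0, 0, 0, 0.242, 0.018, 0, -1],
    [0, 0, 0, 0.242, 0.018, 0, -1],
    [0, 0, 0, 0.242, 0.018, 0, -1]
  ]
}}

```text
t: 32.85
tool_pos: [530.6, -139.5, 251.7]
tcp_rot: [[0.081, 0.997, -0.002], [0.997, -0.081, 0.001], [0.001, -0.002, -1.0]]
force: [-0.7, 0.1, 0.0]
width: 85.5
grip_force: 0.0
```

Call:
{"name": "carry_out", "arguments": {
  "deltas": [
    [0, 0, 0, 0.242, 0.018, 0, -1],
    [0, 0, 0, 0.242, 0.018, 0, -1],
    [0, 0, 0, 0.242, 0.018, 0, -1],
    [0, 0, 0, 0.242, 0.018, 0, -1],
    [0, 0, 0, 0.242, 0.018, 0, -1]
  ]
}}

```text
t: 33.35
tool_pos: [558.8, 40.7, 252.0]
tcp_rot: [[0.081, 0.997, -0.002], [0.997, -0.081, 0.001], [0.001, -0.002, -1.0]]
force: [0.8, -0.5, -1.0]
width: 85.6
grip_force: 0.0
```

Call:
{"name": "carry_out", "arguments": {
  "deltas": [
    [0, 0, 0, 0.242, 0.018, 0, -1],
    [0, 0, 0, 0.242, 0.018, 0, -1],
    [0, 0, 0, 0.242, 0.018, 0, -1],
    [0, 0, 0, 0.242, 0.018, 0, -1],
    [0, 0, 0, 0.242, 0.018, 0.1, -1]
  ]
}}

```text
t: 33.85
tool_pos: [587.8, 221.0, 238.7]
tcp_rot: [[0.081, 0.997, 0.001], [0.997, -0.081, 0.003], [0.003, 0.001, -1.0]]
force: [-0.0, 0.1, -0.4]
width: 85.4
grip_force: 0.0
```

Call:
{"name": "carry_out", "arguments": {
  "deltas": [
    [0, 0, 0, 0, 0, 0.2, -1],
    [0, 0, 0, 0, 0, 0, -1],
    [0, 0, 0, 0, 0, 0, -1],
    [0, 0, 0, 0, 0, 0, -1],
    [0, 0, 0, 0, 0, 0, -1]
  ]
}}

```text
t: 34.35
tool_pos: [586.9, 219.3, 209.1]
tcp_rot: [[0.081, 0.997, 0.0], [0.997, -0.081, 0.002], [0.002, 0.0, -1.0]]
force: [0.1, 0.2, -0.1]
width: 85.2
grip_force: 0.0
```

```bash
python3 - <<'E'
from h import *
s,im,c=snap("wrist","w13.png");print(s["tool_pos"],s["tcp_rot"][:,0]);R=s["tcp_rot"];p=s["tool_pos"]
g=proj(c,[586,221,67])[0];print(g)
h=cv2.cvtColor(im,cv2.COLOR_RGB2HSV);m=((h[...,1]<25)&(h[...,2]>200)).astype(np.uint8)
m=cv2.morphologyEx(m,cv2.MORPH_OPEN,np.ones((7,7)))
b=blob(m,g);e=cv2.fitEllipse(b[:,None]);print(b.min(0),b.max(0),e)
for r in (int(g[1])-60,int(g[1]),int(g[1])+45): print(r,h[r,180:380:20,1:].tolist())
X=ray(c,e[0],67)[0];print(X,(X-p)@R)
E
```

```text
[586.87814063 219.33030108 209.06224541] [0.08078674 0.99672848 0.0024155 ]
[272.65558249 199.77706605]Traceback (most recent call last):
  File "<stdin>", line 6, in <module>
  File "h.py", line 24, in blob
    return min(cs,key=lambda c:np.hypot(*(c[:,0].mean(0)-near)))[:,0]
           ~~~^^^^^^^^^^^^^^^^^^^^^^^^^^^^^^^^^^^^^^^^^^^^^^^^^^
ValueError: min() iterable argument is empty
```

```bash
python3 - <<'E'
from h import *
s=bot.get_state();c=cam("wrist",s);R=s["tcp_rot"];p=s["tool_pos"]
im=cv2.imread("pics/w13.png");h=cv2.cvtColor(im,cv2.COLOR_BGR2HSV);g=cv2.cvtColor(im,cv2.COLOR_BGR2GRAY)
for r in (150,175,200,225,250): print(r,h[r,200:350:12,2].tolist(),h[r,200:350:30,1].tolist())
C=cv2.HoughCircles(cv2.medianBlur(g,5)[100:290,180:370].copy(),cv2.HOUGH_GRADIENT,1.2,40,param1=80,param2=25,minRadius=28,maxRadius=55);print(C+[180,100,0] if C is not None else None)
E
```

```text
150 [147, 146, 148, 147, 148, 150, 147, 148, 149, 149, 148, 149, 149] [17, 17, 17, 17, 17]
175 [147, 148, 150, 151, 151, 168, 169, 167, 123, 148, 149, 149, 148] [14, 17, 9, 8, 15]
200 [149, 146, 144, 146, 166, 166, 166, 167, 167, 165, 150, 149, 148] [17, 16, 8, 9, 17]
225 [147, 149, 147, 98, 96, 163, 165, 165, 165, 148, 150, 147, 148] [16, 16, 8, 6, 17]
250 [147, 151, 148, 150, 120, 99, 151, 148, 148, 148, 150, 149, 150] [17, 17, 18, 16, 15]
[[[276.6000061  202.6000061   32.43999863]]]
```

```bash
python3 - <<'E'
from h import *
s=bot.get_state();c=cam("wrist",s);R=s["tcp_rot"];p=s["tool_pos"]
h=cv2.cvtColor(cv2.imread("pics/w13.png"),cv2.COLOR_BGR2HSV)
m=((h[...,1]<13)&(h[...,2]>156)).astype(np.uint8);m=cv2.morphologyEx(m,cv2.MORPH_OPEN,np.ones((5,5)))
b=blob(m,(276,202));e=cv2.fitEllipse(cv2.convexHull(b[:,None]));print(b.min(0),b.max(0),e)
X=ray(c,e[0],67)[0];print(X,(X-p)@R)
for z in (67,): print(((ray(c,[(b[:,0].min(),202),(b[:,0].max(),202),(276,b[:,1].min()),(276,b[:,1].max())],z)-p)@R).round(1))
E
```

```text
[243 171] [308 234] ((275.62786865234375, 202.19635009765625), (63.959346771240234, 66.88052368164062), 88.6976318359375)
[588.20640791 218.74547338  67.        ] [ -0.88971616   1.51486045 141.91426618]
[[ -0.7 -26.7 141.9]
 [ -0.7  29.5 141.9]
 [ 26.5   1.8 142. ]
 [-30.6   1.9 141.8]]
```

Call:
{"name": "carry_out", "arguments": {
  "deltas": [
    [-0.003, 0, 0, -0.008, -0.008, 0.1, -1],
    [0, 0, 0, 0, 0, 0.28, -1],
    [0, 0, 0, 0, 0, 0.28, -1],
    [0, 0, 0, 0, 0, 0.25, -1],
    [0, 0, 0, 0, 0, 0.15, -1]
  ]
}}

```text
t: 34.9
tool_pos: [583.9, 218.4, 46.4]
tcp_rot: [[0.08, 0.997, -0.001], [0.997, -0.08, 0.001], [0.001, -0.001, -1.0]]
force: [-0.4, 1.1, 0.0]
width: 85.1
grip_force: 0.0
```

Call:
{"name": "carry_out", "arguments": {
  "deltas": [
    [0, 0, 0, 0, 0, 0.02, -1],
    [0, 0, 0, 0, 0, 0, -1],
    [0, 0, 0, 0, 0, 0, -0.8],
    [0, 0, 0, 0, 0, 0, -0.6],
    [0, 0, 0, 0, 0, 0, 1]
  ]
}}

```text
t: 35.4
tool_pos: [585.8, 219.6, 47.5]
tcp_rot: [[0.08, 0.997, 0.003], [0.997, -0.08, 0.003], [0.003, 0.003, -1.0]]
force: [-1.3, -0.2, 8.9]
width: 60.2
grip_force: 62.6
```

Call:
{"name": "carry_out", "arguments": {
  "deltas": [
    [0, 0, 0, 0, 0, 0, 1],
    [0, 0, 0, 0, 0, 0, 1],
    [0, 0, 0, 0, 0, 0, 1],
    [0, 0, 0, 0, 0, 0, 1],
    [0, 0, 0, 0, 0, 0, 1]
  ]
}}

```text
t: 35.9
tool_pos: [585.8, 219.6, 47.6]
tcp_rot: [[0.079, 0.997, 0.004], [0.997, -0.079, 0.003], [0.003, 0.003, -1.0]]
force: [-1.2, -0.8, 8.6]
width: 60.5
grip_force: 62.7
```

Call:
{"name": "carry_out", "arguments": {
  "deltas": [
    [0, 0, 0, 0, 0, -0.1, 1],
    [0, 0, 0, 0, 0, -0.25, 1],
    [0, 0, 0, 0, 0, -0.28, 1],
    [0, 0, 0, 0, 0, -0.28, 1],
    [0, 0, 0, 0, 0, -0.28, 1]
  ]
}}

```text
t: 36.4
tool_pos: [584.5, 218.8, 226.6]
tcp_rot: [[0.079, 0.997, 0.002], [0.997, -0.079, 0.002], [0.002, 0.002, -1.0]]
force: [1.9, 0.4, 0.3]
width: 60.5
grip_force: 64.8
```

Call:
{"name": "carry_out", "arguments": {
  "deltas": [
    [0, 0, 0, 0, 0, -0.28, 1],
    [0, 0, 0, 0, 0, -0.06, 1],
    [0, 0, 0, -0.15, 0.035, 0, 1],
    [0, 0, 0, -0.25, 0.035, 0, 1],
    [0, 0, 0, -0.25, 0.035, 0, 1]
  ]
}}

```text
t: 36.9
tool_pos: [592.5, 119.8, 274.9]
tcp_rot: [[0.078, 0.997, 0.001], [0.997, -0.078, 0.001], [0.002, 0.001, -1.0]]
force: [0.1, -0.9, 0.6]
width: 60.5
grip_force: 64.9
```

Call:
{"name": "carry_out", "arguments": {
  "deltas": [
    [0, 0, 0, -0.25, 0.035, 0, 1],
    [0, 0, 0, -0.25, 0.035, 0, 1],
    [0, 0, 0, -0.25, 0.035, 0, 1],
    [0, 0, 0, -0.25, 0.035, 0, 1],
    [0, 0, 0, -0.25, 0.035, 0, 1]
  ]
}}

```text
t: 37.4
tool_pos: [603.6, -70.1, 274.7]
tcp_rot: [[0.079, 0.997, 0.001], [0.997, -0.079, 0.001], [0.002, 0.001, -1.0]]
force: [1.0, -0.6, -0.1]
width: 60.2
grip_force: 64.9
```

Call:
{"name": "carry_out", "arguments": {
  "deltas": [
    [0, 0, 0, -0.25, 0.035, 0, 1],
    [0, 0, 0, -0.25, 0.035, 0, 1],
    [0, 0, 0, -0.25, 0.035, 0, 1],
    [0, 0, 0, -0.25, 0.035, 0, 1],
    [0, 0, 0, 0, 0, 0, 1]
  ]
}}

```text
t: 37.9
tool_pos: [612.6, -224.0, 273.6]
tcp_rot: [[0.084, 0.996, 0.0], [0.996, -0.084, 0.0], [0.0, 0.0, -1.0]]
force: [0.7, 0.6, 0.0]
width: 60.1
grip_force: 64.9
```

```bash
python3 - <<'E'
from h import *
plan((613.7,-228.2,55),1.492)
s,im,c=snap("wrist","w14.png");R=s["tcp_rot"];p=s["tool_pos"];print(p,s["width"])
h=cv2.cvtColor(im,cv2.COLOR_RGB2HSV);z=p[2]+67-47.6
print(proj(c,p+[0,0,19.4]))
m=((h[...,1]<20)&(h[...,2]>150)).astype(np.uint8);m[:,:190]=0;m[:,370:]=0;m=cv2.morphologyEx(m,cv2.MORPH_OPEN,np.ones((5,5)))
for r in range(180,380,10):
    x=np.where(m[r])[0];print(r,(x.min(),x.max(),len(x)) if len(x) else 0,end=" ")
E
```

```text
turn [ 0.    -0.001 -0.006] deg 0.3 shift [-0.027  0.01   1.457] mm [ -4.1   1.5 218.6] q [-0.35  0.46  0.4   1.51  0.    1.3 ] t 37.9
[ 612.55330834 -224.0230826   273.58363718] 60.10341361694509
[[272.90156479 318.91221755]]
180 (np.int64(205), np.int64(369), 147) 190 (np.int64(205), np.int64(369), 148) 200 (np.int64(206), np.int64(369), 147) 210 (np.int64(190), np.int64(369), 160) 220 (np.int64(226), np.int64(369), 105) 230 (np.int64(190), np.int64(369), 116) 240 (np.int64(190), np.int64(369), 103) 250 (np.int64(323), np.int64(369), 47) 260 (np.int64(190), np.int64(369), 136) 270 (np.int64(228), np.int64(369), 106) 280 (np.int64(217), np.int64(333), 117) 290 (np.int64(210), np.int64(340), 131) 300 (np.int64(205), np.int64(344), 140) 310 (np.int64(203), np.int64(342), 140) 320 (np.int64(203), np.int64(340), 138) 330 (np.int64(204), np.int64(324), 121) 340 (np.int64(208), np.int64(302), 95) 350 (np.int64(214), np.int64(349), 81) 360 (np.int64(332), np.int64(350), 19) 370 (np.int64(222), np.int64(234), 13)
```

Call:
{"name": "carry_out", "arguments": {
  "deltas": [
    [0, 0, -0.006, -0.033, 0.01, 0.1, 1],
    [0, 0, 0, 0, 0, 0.25, 1],
    [0, 0, 0, 0, 0, 0.28, 1],
    [0, 0, 0, 0, 0, 0.28, 1],
    [0, 0, 0, 0, 0, 0.28, 1]
  ]
}}

```text
t: 38.45
tool_pos: [614.0, -223.2, 94.8]
tcp_rot: [[0.074, 0.997, 0.001], [0.997, -0.074, 0.002], [0.002, 0.001, -1.0]]
force: [-0.5, 0.2, -0.3]
width: 60.1
grip_force: 64.9
```

Call:
{"name": "carry_out", "arguments": {
  "deltas": [
    [0, 0, 0, 0, 0, 0.2, 1],
    [0, 0, 0, 0, 0, 0.05, 1],
    [0, 0, 0, 0, 0, 0, 1],
    [0, 0, 0, 0, 0, 0, 1],
    [0, 0, 0, 0, 0, 0, 1]
  ]
}}

```text
t: 38.95
tool_pos: [615.4, -224.8, 60.6]
tcp_rot: [[0.075, 0.997, 0.004], [0.997, -0.075, 0.0], [0.001, 0.004, -1.0]]
force: [-0.1, 0.1, 0.8]
width: 60.0
grip_force: 64.9
```

```bash
python3 - <<'E'
from h import *
plan((613.6,-229.2,47.6),1.492)
E
```

```text
turn [ 0.005 -0.001  0.005] deg 0.3 shift [-0.031 -0.01   0.086] mm [-4.6 -1.5 13. ] q [-0.35  0.56  0.01  1.02  0.    1.29] t 38.95
```

Call:
{"name": "carry_out", "arguments": {
  "deltas": [
    [0.005, 0, 0.005, -0.031, -0.01, 0.03, 1],
    [0, 0, 0, 0, 0, 0.03, 1],
    [0, 0, 0, 0, 0, 0.018, 1],
    [0, 0, 0, 0, 0, 0, 1],
    [0, 0, 0, 0, 0, 0, 1]
  ]
}}

```text
t: 39.45
tool_pos: [612.3, -229.5, 47.5]
tcp_rot: [[0.079, 0.997, -0.003], [0.997, -0.079, 0.001], [0.001, -0.003, -1.0]]
force: [-2.0, 0.6, 7.8]
width: 60.7
grip_force: 65.6
```

Call:
{"name": "carry_out", "arguments": {
  "deltas": [
    [0, 0, 0, 0, 0, 0.008, 1],
    [0, 0, 0, 0, 0, 0, 1],
    [0, 0, 0, 0, 0, 0, 1],
    [0, 0, 0, 0, 0, 0, 1],
    [0, 0, 0, 0, 0, 0, 1]
  ]
}}

```text
t: 39.95
tool_pos: [612.4, -229.6, 47.4]
tcp_rot: [[0.079, 0.997, -0.002], [0.997, -0.079, 0.001], [0.0, -0.002, -1.0]]
force: [-4.7, 0.3, 16.3]
width: 60.5
grip_force: 66.4
```

Cup is down; release, rise, and step toward the robot for a last look.

Call:
{"name": "carry_out", "arguments": {
  "deltas": [
    [0, 0, 0, 0, 0, -0.01, 0.3],
    [0, 0, 0, 0, 0, 0, -0.3],
    [0, 0, 0, 0, 0, 0, -1],
    [0, 0, 0, 0, 0, 0, -1],
    [0, 0, 0, 0, 0, 0, -1]
  ]
}}

```text
t: 40.45
tool_pos: [612.2, -229.0, 46.5]
tcp_rot: [[0.079, 0.997, -0.004], [0.997, -0.079, 0.002], [0.002, -0.004, -1.0]]
force: [-0.2, -0.1, 0.3]
width: 85.1
grip_force: 0.0
```

Call:
{"name": "carry_out", "arguments": {
  "deltas": [
    [0, 0, 0, 0, 0, -0.15, -1],
    [0, 0, 0, 0, 0, -0.25, -1],
    [0, 0, 0, 0, 0, -0.28, -1],
    [0, 0, 0, 0, 0, -0.28, -1],
    [0, 0, 0, 0, 0, -0.28, -1]
  ]
}}

```text
t: 40.95
tool_pos: [612.6, -229.2, 234.4]
tcp_rot: [[0.079, 0.997, -0.003], [0.997, -0.079, 0.002], [0.002, -0.004, -1.0]]
force: [0.9, -0.6, -0.2]
width: 85.6
grip_force: 0.0
```

Call:
{"name": "carry_out", "arguments": {
  "deltas": [
    [0, 0, 0, 0, -0.1, -0.1, -1],
    [0, 0, 0, 0, -0.15, 0, -1],
    [0, 0, 0, 0, -0.15, 0, -1],
    [0, 0, 0, 0, 0, 0, -1],
    [0, 0, 0, 0, 0, 0, -1]
  ]
}}

```text
t: 41.45
tool_pos: [552.6, -224.7, 248.0]
tcp_rot: [[0.079, 0.997, -0.003], [0.997, -0.079, 0.002], [0.002, -0.003, -1.0]]
force: [1.0, -0.0, -0.1]
width: 85.7
grip_force: 0.0
```

```bash
python3 - <<'E'
from h import *
s,im,c=snap("wrist","w15.png");print(s["tool_pos"],s["tcp_rot"][:,0],s["t"])
E
```

```text
[ 552.63347715 -224.6609193   247.97723409] [0.07910274 0.99686509 0.00165837] 41.45
```

View pics/w15.png

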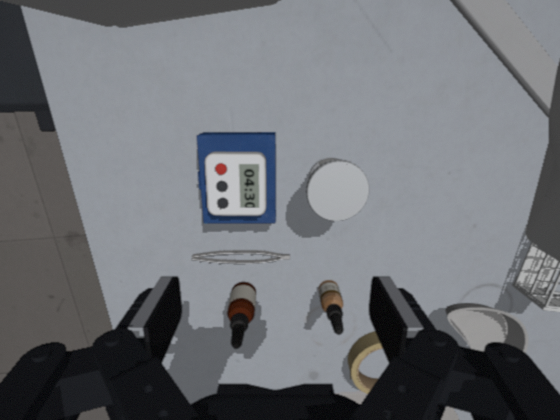

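The cup stands behind the box with its lid at (338,190), u 307–369. The box is at 198–276 × 132–223, and timer, forceps and bottle are in place.

```bash
python3 - <<'E'
from h import *
s=bot.get_state();c=cam("wrist",s);R=s["tcp_rot"];p=s["tool_pos"]
f=lambda uv,z:((ray(c,uv,z)-p)@R)[:,:2].round(1).tolist()
print("box",f([(237,132),(239,223),(198,160),(277,160),(203,215),(276,215)],33))
print("timer",f([(237,152),(237,217),(205,185),(268,185)],48))
print("cup",f([(338,190),(307,190),(369,190),(338,160),(338,220)],66))
print("forceps",f([(192,256),(290,255)],4))
E
```

```text
box [[51.6, -37.9], [-47.9, -39.3], [22.8, -79.9], [22.9, 3.1], [-38.5, -79.0], [-38.4, 2.1]]
timer [[33.5, -36.9], [-35.4, -39.4], [-0.4, -71.2], [-0.3, -6.2]]
cup [[-0.7, 62.7], [-0.8, 32.3], [-0.7, 93.0], [28.7, 60.9], [-32.0, 64.6]]
forceps [[-103.4, -103.3], [-101.8, 19.9]]
```

```bash
python3 -c "
from plant import bot
print(bot.finish_job())"
```

```text
the job is handed in; nothing more can be done
None
```

The staining station is set out and handed in at about 41 s: timer, forceps, tall bottle and cup are placed in the order asked, and my last camera measurements put them within about 4 mm of target.

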